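# Get the flux jar out from behind the bottles

## Task

The flux jar stands at the back of the wooden tray, hemmed in by the glue bottle, the metal can and the solder spool. First clear those three out of the way, standing them upright on the dark rubber mat, and leave the jar alone until all three are there; then set the jar upright in the middle of the round cork coaster, and only after that put the bottle, the can and the spool back upright on the tray, each on the same ring it stood on at the start. Never tip any of them over.

Things in the scene. Friction and masses are not known exactly. Their poses are not given: they have to be found in the camera images.
- glue_bottle_mid (a point): White squeeze bottle with red nozzle cap, 54 mm diameter, 153 mm tall, 0.17 kg. Body straight up to 80 mm, coning in to 24 mm diameter at 108 mm; cap collar, 29 mm diameter, 104 to 117 mm above the underside; nozzle 18 mm wide at 124 mm, tapering to its tip. Grip by the collar, fingertips level with its lower edge. The point: on its axis, half-way up (76.5 mm above its underside); z is its axis, up.
- solvent_can_mid (a point): Bare aluminium can with a black screw cap, 50 mm diameter, 127 mm tall, 0.16 kg. The straight body reaches up to 97 mm, a cone leads to the 28 mm cap from 107 to 127 mm. The point is on its axis, half-way up (63.5 mm above its underside); z is the can's axis, up.
- spool_mid (a point): Solder spool standing on end: two green flanges of 60 mm diameter, each 6 mm thick, white between, 46 mm tall, 0.26 kg; grip it across the flanges. The point is on its axis, half-way up (23 mm above its underside); z is its axis, up.
- jar_mid (a point): Flux jar: low round jar with a yellow screw lid, 42 mm tall; body 50 mm diameter up to 30 mm, lid 53 mm diameter above; 0.06 kg. The point is on its axis, half-way up (21 mm above its underside); z is its axis, up.
- caddy: Fixed low wooden tray, 156 (x) x 214 (y) mm, its floor 6 mm above the bench, rim 10 mm high. Origin at the centre of its underside, z up, x away from the robot when not turned. Four thin black rings (61 mm diameter, printed) mark the places: the jar's at x +31 mm, y 0; the three others at (+31, +62), (+31, -62) and (-31, 0) mm; each of the bottle, the can and the spool stands on one of these three, a different one from start to start.
- park_mat: Fixed dark grey rubber mat, 180 mm square, 4 mm thick, empty at the start: the side area on which the three things are parked. Origin at the centre of its underside, x and y along its edges.
- coaster: Fixed round cork coaster, 90 mm diameter, 5 mm thick, where the jar shall go. Origin at the centre of its underside.
Things that resemble listed ones, but are neither listed nor needed, are in the scene too. There is more than one size of the part that bears jar_mid; the job needs the largest. What is shaped like the part that bears glue_bottle_mid but green is not meant.

How it is judged (in metres and radians):
On the way, in this order (a step that is already met when the one before it is completed fails the run):
1. the bottle, the can and the spool stand upright and released on the rubber mat, while the jar still stands in its place (x of glue_bottle_mid in the frame of park_mat between -0.08 and 0.08 m and y of glue_bottle_mid in the frame of park_mat between -0.08 and 0.08 m and height (world z) of glue_bottle_mid below 0.0865 m and angle between each of glue_bottle_mid, solvent_can_mid, spool_mid's own z axis and vertical below 0.1 rad and linear speed of each of glue_bottle, solvent_can, spool below 0.03 m/s and contact force between each of glue_bottle, solvent_can, spool and the fingers below 0.1 N and x of solvent_can_mid in the frame of park_mat between -0.08 and 0.08 m and y of solvent_can_mid in the frame of park_mat between -0.08 and 0.08 m and height (world z) of solvent_can_mid below 0.0735 m and x of spool_mid in the frame of park_mat between -0.08 and 0.08 m and y of spool_mid in the frame of park_mat between -0.08 and 0.08 m and height (world z) of spool_mid below 0.033 m and distance of jar_mid from where it was at the start of the episode below 0.015 m), for 0.2 s.
2. the jar stands upright and released in the middle of the coaster, the three still on the mat (horizontal distance between jar_mid and coaster below 0.015 m and height (world z) of jar_mid below 0.031 m and angle between each of jar_mid, glue_bottle_mid, solvent_can_mid, spool_mid's own z axis and vertical below 0.1 rad and linear speed of each of jar, glue_bottle, solvent_can, spool below 0.03 m/s and contact force between each of jar, glue_bottle, solvent_can, spool and the fingers below 0.1 N and x of glue_bottle_mid in the frame of park_mat between -0.08 and 0.08 m and y of glue_bottle_mid in the frame of park_mat between -0.08 and 0.08 m and height (world z) of glue_bottle_mid below 0.0865 m and x of solvent_can_mid in the frame of park_mat between -0.08 and 0.08 m and y of solvent_can_mid in the frame of park_mat between -0.08 and 0.08 m and height (world z) of solvent_can_mid below 0.0735 m and x of spool_mid in the frame of park_mat between -0.08 and 0.08 m and y of spool_mid in the frame of park_mat between -0.08 and 0.08 m and height (world z) of spool_mid below 0.033 m), for 0.2 s.
At the end, for the whole second after the job is handed in: The jar stands upright (within 0.1 rad) on the coaster, within 15 mm of its centre; the bottle, the can and the spool stand upright (within 0.1 rad) on the tray, each within 15 mm of where it stood at the start; all released and at rest (horizontal distance between jar_mid and coaster below 0.015 m and height (world z) of jar_mid below 0.031 m and angle between each of jar_mid, glue_bottle_mid, solvent_can_mid, spool_mid's own z axis and vertical below 0.1 rad and linear speed of each of jar, glue_bottle, solvent_can, spool below 0.03 m/s and contact force between each of jar, glue_bottle, solvent_can, spool and the fingers below 0.1 N and distance of each of glue_bottle_mid, solvent_can_mid, spool_mid from where it was at the start of the episode below 0.015 m); the robot touches nothing.
It fails at once if the bottle, the can, the spool or the jar is tipped over (more than 0.6 rad) (angle between any of glue_bottle_mid, solvent_can_mid, spool_mid, jar_mid's own z axis and vertical above 0.6 rad).
It also fails if it takes over 150 s, if anything falls off the work surface, if the arm or the gripper's body presses on something with over 40 N, if the wrist force passes 120 N, or if a joint passes its speed limit or range.

## Robot

A 6-joint arm with a two-finger parallel gripper is mounted at the origin on a cart in front of the work surface, level with it; the furniture and walls round the work are solid. World frame = base frame: x ahead of the robot, y to its left, z up, the work surface at z = 0. Lengths are in m, angles in degrees, forces in N, time in s.
With the tool pointing down it reaches from about 0.3 to 0.875 m from the base axis. Payload 6.4 kg.
Tool frame: the origin (TCP) lies midway between the tips of the shut fingers; the grasp point (between the pads) lies 19 mm behind it; z points along the fingers, y is the line along which they close (so a half turn about z gives the same grasp; the last joint's range is limited). The gripper opens to 85 mm and grips with 20 to 120 N. Pads are 22 mm wide; open, the fingers measure 114 mm over their backs; the gripper's body (76 mm by 85 mm) begins 54 mm behind the grasp point. The pads swing forward as they close: fully open they stand 13 mm farther back than shut.
Start: joints at [-76.679, 10.359, 92.074, -0, 77.567, -11.82], TCP at [0.244, -0.521, 0.231] pointing down, gripper open.
Joint ranges: [-171.53, 171.53], [-51.25, 118.39], [17.06, 147.69], [-65.23, 245.23], [0, 150.52], [-178.68, 178.68]. Speed limits (degrees/s): [147.25, 147.25, 172.46, 180, 180, 180].

## Interface

Orientations are given as [roll, pitch, yaw] about the fixed x, y, z axes, in that order (R = Rz(yaw) Ry(pitch) Rx(roll)).
In Python, from cell import bot gives the robot as it stands.
- The arm moves only by the tool drive_tool, never from a script. Its argument "targets" is a list of rows, each an object with "delta_pos": the shift along the world's x, y, z in mm, a list of three; "roll": the turn about the world's z in degrees. A call has 1 to 5 rows; each row is the pose to reach, as a shift and turn from the pose commanded when the call began; what a row does not reach only later rows make up. A row lasts 1/8 s, in which the tool goes at most 62.5 mm and 10.7 degrees, less where a joint would pass 70% of its speed; a pose out of reach is approached as far as the arm can. A call with a gripper value outside its range is refused whole. "claw" is the opening, from 0 (shut) to 1 (fully open), set as the call begins (left out, the last holds). The fingers move at their own pace and stop on an object; the grip force is fixed at half the most. Time passes only in rows, so rows that repeat a pose let the fingers close. It gives the time, the measured TCP pose, the force, the opening and the grip force at its end, in the units of the state.
- bot.read_state(): the state, without advancing time (a new reading comes with each control period).
- bot.capture(name): name is "side" or "top" or "wrist"; returns a dict with "img" (384x512x3 uint8, red, green, blue), "camera_matrix" (3x3 intrinsics, pixels), "extrinsics" (4x4, takes a point from camera to world coordinates); the wrist camera has in their place "T_tool_cam" (4x4, takes a point from camera to tool coordinates, whose origin is the TCP and whose axes are the flange's). Camera axes: x right, y up, looking along -z (the intrinsics and any distortion apply to the point x, -y, -z); pixel columns grow to the right and rows downward; lengths in m; the calibration is good to about 2 mm. A picture is of the moment at which its call begins: read the wrist's pose just before it. There is no depth.
- bot.finish_job(): hands the job in; it is judged then, once.
Trained networks look in the newest picture that a camera, given by its name, has taken for a name from the list of things; names that differ only in an ending like _2 or _b are one class to them, and where a whole thing is asked for, a point or a joint stands for the part that bears it (a point fixed in the world has none). Each returns a list of dicts, best first, with "score" (0 to 1); they miss things now and then, are a little off and sometimes report something else, mostly with a low value. They report only what shows in the picture. A call takes as long as a camera call. They do not tell look-alikes from the thing itself.
- bot.outline_of(thing, camera): "mask" (384x512 bool, what is visible of it) and "box" ([left, top, right, bottom] as shares, 0 to 1, of the picture: columns of its width, rows of its height, round what is visible of it).
- bot.pinpoint(thing, camera): "xy" ([column, row] as shares, 0 to 1, of the picture: columns of its width, rows of its height: a listed point, or the origin of a listed thing).
The state is a dict: "t": time; "q": joint angles; "joint_vel": joint speeds; "joint_efforts": joint torques, N m; "tcp_pos": TCP position; "tool_rot": TCP orientation; "force": force on the tool from outside, world axes, zero at the start; "torque": the same for the moment, N m; "gripper_width": finger opening in m; "gripper_force": force on a finger pad.
Only numpy, scipy, OpenCV 4.12 (cv2) and the standard library are available. Lean on these libraries where they do the work, as an engineer would, in place of code of your own. Each camera call takes 0.05 s, during which the arm holds its last target. There are 200 camera calls.

## Working session

There is one attempt and no reset: what is moved stays moved. The work goes in short steps, Python scripts to look and compute and a tool call to move; the robot and the scene stay as the last step left them, time stands still between calls to the robot, and variables do not carry over. Pictures are saved under pics/ and viewed, at most 14 in all, crops included, and the job is handed in when it is done.

Besides the shell and the picture viewer there is one more tool, called after "Emit:" in YAML: its name, and indented under it one key for each argument. drive_tool: Moves the arm, as the interface text tells. Its arguments: {"type":"object","properties":{"targets":{"type":"array","items":{"type":"object","properties":{"delta_pos":{"type":"array","items":{"type":"number"}},"roll":{"type":"number"}}}},"claw":{"type":"number"}},"required":["targets"]}

```bash
ls; mkdir -p pics
cat > h.py <<'E'
import numpy as np, cv2
from cell import bot
def ray(c,px):
    K=c["camera_matrix"];E=c["extrinsics"]
    d=np.linalg.inv(K)@[px[0],px[1],1.]; d=np.array([d[0],-d[1],-d[2]])
    return E[:3,3],E[:3,:3]@d
def atz(c,px,z):
    o,d=ray(c,px); return o+d*(z-o[2])/d[2]
def save(c,n,s=1.5):
    cv2.imwrite("pics/"+n,cv2.resize(c["img"][:,:,::-1],None,fx=s,fy=s,interpolation=cv2.INTER_CUBIC))
E
python3 - <<'E'
from h import *
H=dict(glue_bottle_mid=.0825,solvent_can_mid=.0695,spool_mid=.029,jar_mid=.027,caddy=0,park_mat=0,coaster=0)
for n in ["top","side"]:
    c=bot.capture(n); save(c,n+"0.png")
    print(n,{k:np.round(v,3).tolist() for k,v in c.items() if k!="img" and k!="camera_matrix"})
    for t,z in H.items():
        for r in bot.pinpoint(t,n):
            p=np.array(r["xy"])*[512,384]; print(t,round(r["score"],2),p.round(1),atz(c,p,z).round(4))
print(bot.read_state())
E
```

```text
pics
top {'extrinsics': [[-0.015, 0.996, -0.089, 0.307], [-1.0, -0.014, 0.004, 0.066], [0.003, 0.089, 0.996, 1.518], [0.0, 0.0, 0.0, 1.0]]}
glue_bottle_mid 0.8 [161.7 154.3] [0.5695 0.3687 0.0825]
glue_bottle_mid 0.5 [184.8 227.1] [0.3252 0.2915 0.0825]
solvent_can_mid 0.62 [181.1 172.5] [0.5089 0.3059 0.0695]
spool_mid 0.62 [208.1 162.8] [0.5471 0.219  0.029 ]
jar_mid 0.7 [188.3 163.4] [0.5463 0.2879 0.027 ]
jar_mid 0.49 [164.3 224.8] [0.3348 0.3704 0.027 ]
jar_mid 0.48 [136.1 158.2] [0.5671 0.4693 0.027 ]
caddy 0.58 [186.1 171.1] [0.5233 0.2997 0.    ]
park_mat 0.71 [263.9 161.5] [0.5536 0.0245 0.    ]
coaster 0.83 [349.2 204.2] [ 0.3979 -0.2723  0.    ]
side {'extrinsics': [[-0.924, 0.246, -0.294, 0.138], [-0.383, -0.557, 0.737, 0.815], [0.018, 0.794, 0.608, 0.705], [0.0, 0.0, 0.0, 1.0]]}
glue_bottle_mid 0.93 [159.2 244.8] [0.572  0.3457 0.0825]
glue_bottle_mid 0.56 [265.4 258.3] [0.3236 0.2847 0.0825]
solvent_can_mid 0.6 [193.9 246.5] [0.5009 0.3073 0.0695]
spool_mid 0.52 [195.1 230. ] [0.5524 0.2202 0.029 ]
jar_mid 0.87 [132.9 301.1] [0.564 0.471 0.027]
jar_mid 0.78 [249.  306.6
[... 205 characters left out ...]
4112 -0.2834  0.    ]
{'t': 0.8, 'q': array([-7.66809301e+01,  1.03567281e+01,  9.20742092e+01, -5.80083487e-04,
        7.75646629e+01, -1.18183600e+01]), 'joint_vel': array([ 0.00049489, -0.00083631, -0.01304447, -0.01617304, -0.04424274,
        0.04232088]), 'joint_efforts': array([-5.51154062e-04, -4.44800234e+01, -3.51663387e+01, -1.38975665e-04,
        8.20476016e-04, -8.30756989e-06]), 'tcp_pos': array([ 0.24429087, -0.52055935,  0.23131245]), 'tool_rot': array([1.79995810e+02, 1.45558691e-03, 2.51375548e+01]), 'force': array([ 0.81959236, -0.34947691, -0.76479142]), 'torque': array([ 0.00015   , -0.04584363,  0.00474661]), 'gripper_force': 0.0, 'gripper_width': 0.08551551850930364}
```

View pics/top0.png

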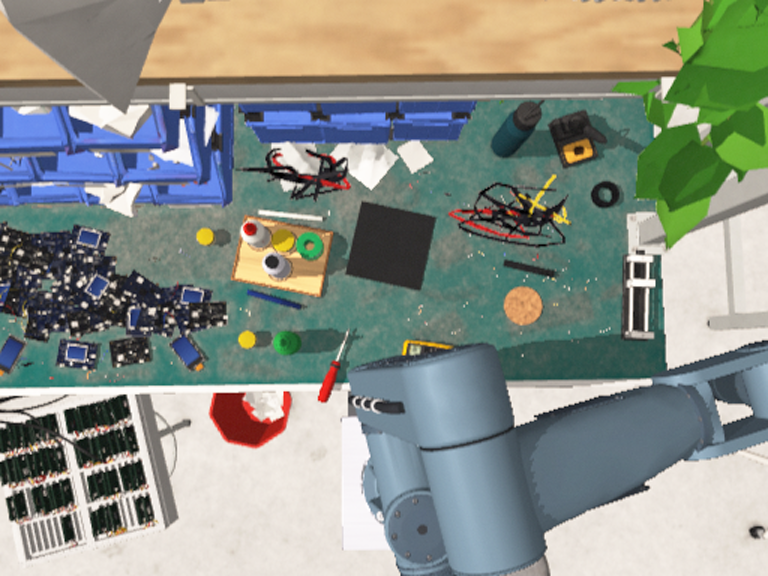

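View pics/side0.png

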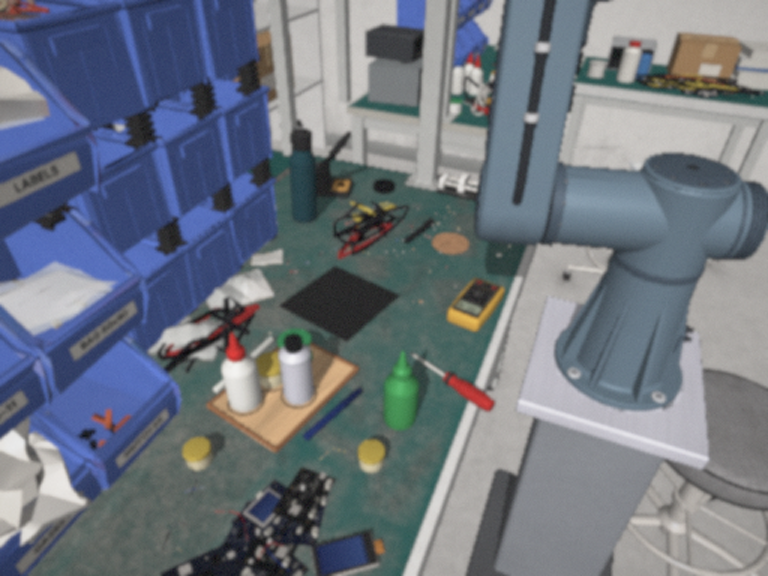

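The top view (at 1.5x) shows the tray at about (280,257). On it are the bottle (white/red, 253,235), the jar (yellow, 283,240), the spool (310,244) and the can (275,263). The mat is at (390,245), the coaster at (523,306). The green bottle (286,342) and the small yellow jars (205,237; 247,340) are decoys. Next I'll refine the poses from the outlines.

Run:
```python
from h import *
T=["glue_bottle_mid","solvent_can_mid","spool_mid","jar_mid"]
cs={n:bot.capture(n) for n in["top","side"]}
g=dict(glue_bottle_mid=(.57,.36),solvent_can_mid=(.505,.306),spool_mid=(.549,.22),jar_mid=(.552,.285))
for t in T:
    R=[]
    for n,c in cs.items():
        z=dict(zip(T,(.0825,.0695,.029,.027)))[t]
        L=bot.pinpoint(t,n)
        b=min(L,key=lambda r:np.linalg.norm(atz(c,np.array(r["xy"])*[512,384],z)[:2]-g[t]))
        R.append(ray(c,np.array(b["xy"])*[512,384]))
    A=0;B=0
    for o,d in R:
        d=d/np.linalg.norm(d);P=np.eye(3)-np.outer(d,d);A=A+P;B=B+P@o
    print(t,"triang",np.linalg.solve(A,B).round(4))
for t,z in (("caddy",.010),("park_mat",.004),("coaster",.005)):
    for n,c in cs.items():
        m=bot.outline_of(t,n)[0]["mask"].astype(np.uint8)
        cn=max(cv2.findContours(m,0,2)[0],key=cv2.contourArea)
        P=np.array([atz(c,p,z)[:2] for p in cn[:,0,:]])
        r=cv2.minAreaRect((P*1000).astype(np.float32)); print(t,n,r, P.mean(0).round(4))
c=cs["side"]; print("bin corner",atz(c,(120,270),0))
```

```text
glue_bottle_mid triang [0.568  0.3542 0.0876]
solvent_can_mid triang [0.5079 0.2985 0.0592]
spool_mid triang [0.5434 0.2306 0.0354]
jar_mid triang [0.5521 0.2877 0.039 ]
caddy top ((523.6984252929688, 291.7941589355469), (215.40829467773438, 156.20748901367188), 77.97294616699219) [0.5324 0.2892]
caddy side ((523.333740234375, 297.49298095703125), (218.47686767578125, 159.52517700195312), 78.17283630371094) [0.5159 0.3227]
park_mat top ((545.650390625, 38.55824279785156), (179.9945831298828, 180.10520935058594), 76.82193756103516) [0.5471 0.0394]
park_mat side ((547.1253662109375, 42.63343048095703), (181.12469482421875, 180.5951385498047), 76.53089904785156) [0.5572 0.0453]
coaster top ((398.4804382324219, -268.8955078125), (83.92552947998047, 86.92681121826172), 61.86738967895508) [ 0.4    -0.2668]
coaster side ((400.1072692871094, -260.8294677734375), (81.63262176513672, 86.99626159667969), 24.019506454467773) [ 0.3936 -0.2587]
bin corner [0.6685475  0.39522762 0.        ]
```

Tray centre is about (0.5235, 0.2945) with yaw −12°. The mat centre is (0.546, 0.040), turned about −13°. Bottle, jar and spool fit their rings, but the can is off by about 15 mm, so I'll check it with the wrist camera from above the tray.

Emit:
drive_tool:
  targets:
    - {"delta_pos": [85, 265, 50], "roll": 47}
    - {"delta_pos": [85, 265, 50], "roll": 47}
    - {"delta_pos": [85, 265, 50], "roll": 47}
    - {"delta_pos": [85, 265, 50], "roll": 47}
    - {"delta_pos": [85, 265, 50], "roll": 47}

```text
t: 2.22
tcp_pos: [0.3299, -0.2532, 0.2821]
tool_rot: [179.9, 0.0, 72.5]
force: [-0.0, -0.0, -0.5]
gripper_width: 0.0853
gripper_force: 0.0
```

Emit:
drive_tool:
  targets:
    - {"delta_pos": [85, 265, 50], "roll": 48}
    - {"delta_pos": [85, 265, 50], "roll": 48}
    - {"delta_pos": [85, 265, 50], "roll": 48}
    - {"delta_pos": [85, 265, 50], "roll": 48}
    - {"delta_pos": [85, 265, 50], "roll": 48}

```text
t: 2.85
tcp_pos: [0.4148, 0.0121, 0.3323]
tool_rot: [179.9, 0.1, 120.5]
force: [0.7, -0.2, 0.7]
gripper_width: 0.0855
gripper_force: 0.0
```

Emit:
drive_tool:
  targets:
    - {"delta_pos": [85, 271, 50], "roll": 48}
    - {"delta_pos": [85, 271, 50], "roll": 48}
    - {"delta_pos": [85, 271, 50], "roll": 48}
    - {"delta_pos": [85, 271, 50], "roll": 48}
    - {"delta_pos": [85, 271, 50], "roll": 48}

```text
t: 3.48
tcp_pos: [0.4995, 0.2833, 0.3816]
tool_rot: [180.0, 0.0, 168.5]
force: [0.4, -1.0, -0.5]
gripper_width: 0.0855
gripper_force: 0.0
```

```bash
cat >> h.py <<'E'
from scipy.spatial.transform import Rotation as Ro
def wrist():
    s=bot.read_state(); c=bot.capture("wrist")
    T=np.eye(4);T[:3,:3]=Ro.from_euler("xyz",s["tool_rot"],degrees=True).as_matrix();T[:3,3]=s["tcp_pos"]
    c["extrinsics"]=T@c["T_tool_cam"]; return c
def proj(c,p):
    q=np.linalg.inv(c["extrinsics"])@np.append(p,1); k=c["camera_matrix"]@[q[0],-q[1],-q[2]]; return k[:2]/k[2]
E
python3 - <<'E'
from h import *
c=wrist(); save(c,"w1.png"); print(c["T_tool_cam"].round(3).tolist(), c["extrinsics"].round(3).tolist())
T=dict(glue_bottle_mid=.0825,solvent_can_mid=.0695,spool_mid=.029,jar_mid=.027,caddy=0)
for t,z in T.items():
    for r in bot.pinpoint(t,"wrist"):
        p=np.array(r["xy"])*[512,384];print(t,round(r["score"],2),p.round(1),atz(c,p,z).round(4))
m=bot.outline_of("caddy","wrist")[0]["mask"].astype(np.uint8)
cn=max(cv2.findContours(m,0,2)[0],key=cv2.contourArea)
P=np.array([atz(c,p,.010)[:2] for p in cn[:,0,:]]);print(cv2.minAreaRect((P*1000).astype(np.float32)))
E
```

```text
[[-0.002, 0.955, 0.295, 0.074], [1.0, 0.002, -0.0, -0.0], [-0.001, 0.295, -0.955, -0.143], [0.0, 0.0, 0.0, 1.0]] [[0.201, -0.936, -0.29, 0.426], [0.98, 0.193, 0.058, 0.298], [0.001, -0.296, 0.955, 0.525], [0.0, 0.0, 0.0, 1.0]]
glue_bottle_mid 0.89 [222.2  32.1] [0.3245 0.278  0.0825]
glue_bottle_mid 0.63 [300.7 188.2] [0.5672 0.3499 0.0825]
solvent_can_mid 0.64 [260.2 148. ] [0.4928 0.2986 0.0695]
spool_mid 0.68 [225.7 179.3] [0.541  0.2277 0.029 ]
jar_mid 0.86 [361.2 167.9] [0.5695 0.467  0.027 ]
jar_mid 0.84 [284.7  33.5] [0.333 0.37  0.027]
jar_mid 0.72 [260.7 182. ] [0.559  0.2878 0.027 ]
caddy 0.96 [262.  157.8] [0.5213 0.2985 0.    ]
((525.7406005859375, 292.9763488769531), (213.4300537109375, 158.18763732910156), 78.0828857421875)
```

View pics/w1.png

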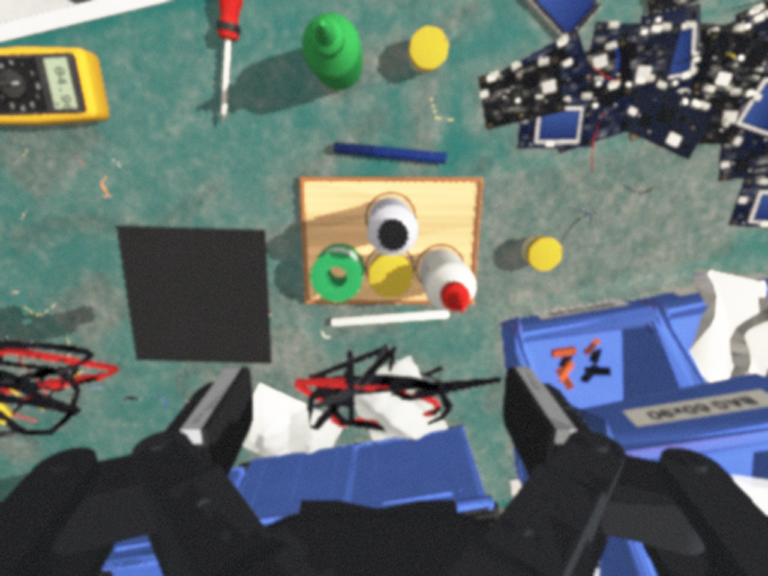

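The view agrees with the ring model: can at wrist px (392,232), spool (337,272), jar (390,272), bottle (445,280). Can is at (0.4935, 0.300) and bottle at (0.5675, 0.349). Spool is at (0.5415, 0.227) and jar at (0.555, 0.2875). Can first.

Emit:
drive_tool:
  targets:
    - {"delta_pos": [-6, 17, -220]}
    - {"delta_pos": [-6, 17, -220]}
    - {"delta_pos": [-6, 17, -220]}
    - {"delta_pos": [-6, 17, -220]}
    - {"delta_pos": [-6, 17, -220]}
  claw: 1

```text
invalid input at $.targets[0]: expected keys delta_pos, roll
```

Emit:
drive_tool:
  targets:
    - {"delta_pos": [0, 0, -30]}
    - {"delta_pos": [0, 0, -55]}
    - {"delta_pos": [0, 0, -80]}
    - {"delta_pos": [0, 0, -93]}
    - {"delta_pos": [0, 0, -93]}

```text
invalid input at $.targets[0]: expected keys delta_pos, roll
```

Emit:
drive_tool:
  targets:
    - {"delta_pos": [0, 0, 0]}
    - {"delta_pos": [0, 0, 0]}
    - {"delta_pos": [0, 0, 0]}
    - {"delta_pos": [0, 0, 0]}
    - {"delta_pos": [0, 0, 0]}
  claw: 0

```text
invalid input at $.targets[0]: expected keys delta_pos, roll
```

Emit:
drive_tool:
  targets:
    - {"delta_pos": [-6, 17, -220], "roll": 0}
    - {"delta_pos": [-6, 17, -220], "roll": 0}
    - {"delta_pos": [-6, 17, -220], "roll": 0}
    - {"delta_pos": [-6, 17, -220], "roll": 0}
    - {"delta_pos": [-6, 17, -220], "roll": 0}
  claw: 1

```text
t: 4.45
tcp_pos: [0.4912, 0.2957, 0.1585]
tool_rot: [-179.8, -0.3, 168.0]
force: [0.0, 0.2, 1.5]
gripper_width: 0.0857
gripper_force: 0.0
```

Emit:
drive_tool:
  targets:
    - {"delta_pos": [0, 0, -30], "roll": 0}
    - {"delta_pos": [0, 0, -55], "roll": 0}
    - {"delta_pos": [0, 0, -80], "roll": 0}
    - {"delta_pos": [0, 0, -93], "roll": 0}
    - {"delta_pos": [0, 0, -93], "roll": 0}

```text
t: 5.08
tcp_pos: [0.4939, 0.2972, 0.0691]
tool_rot: [180.0, 0.0, 168.1]
force: [-1.1, -0.4, 0.1]
gripper_width: 0.0851
gripper_force: 0.0
```

Emit:
drive_tool:
  targets:
    - {"delta_pos": [0, 0, 0], "roll": 0}
    - {"delta_pos": [0, 0, 0], "roll": 0}
    - {"delta_pos": [0, 0, 0], "roll": 0}
    - {"delta_pos": [0, 0, 0], "roll": 0}
    - {"delta_pos": [0, 0, 0], "roll": 0}
  claw: 0

```text
t: 5.7
tcp_pos: [0.4944, 0.298, 0.0698]
tool_rot: [179.9, 0.1, 168.1]
force: [-1.2, 0.2, 6.5]
gripper_width: 0.0485
gripper_force: 62.1
```

Emit:
drive_tool:
  targets:
    - {"delta_pos": [0, 0, 15], "roll": 0}
    - {"delta_pos": [0, 0, 45], "roll": 0}
    - {"delta_pos": [0, 0, 80], "roll": 0}
    - {"delta_pos": [0, 0, 100], "roll": 0}
    - {"delta_pos": [0, 0, 100], "roll": 0}

```text
t: 6.32
tcp_pos: [0.4945, 0.2979, 0.1707]
tool_rot: [179.9, 0.2, 168.1]
force: [0.4, -0.8, -2.0]
gripper_width: 0.0484
gripper_force: 62.2
```

Emit:
drive_tool:
  targets:
    - {"delta_pos": [5, -20, 0], "roll": 0}
    - {"delta_pos": [15, -60, 0], "roll": 0}
    - {"delta_pos": [27, -105, 0], "roll": 0}
    - {"delta_pos": [39, -150, 0], "roll": 0}
    - {"delta_pos": [51, -195, 0], "roll": 0}

```text
t: 6.95
tcp_pos: [0.5434, 0.0999, 0.1667]
tool_rot: [-180.0, -0.2, 168.1]
force: [-0.1, -0.1, -2.2]
gripper_width: 0.0483
gripper_force: 62.3
```

Emit:
drive_tool:
  targets:
    - {"delta_pos": [12, -45, 0], "roll": 0}
    - {"delta_pos": [22, -80, 0], "roll": 0}
    - {"delta_pos": [29, -107, 0], "roll": 0}
    - {"delta_pos": [34, -122, 0], "roll": 0}
    - {"delta_pos": [34, -122, 0], "roll": 0}

```text
t: 7.58
tcp_pos: [0.5779, -0.0206, 0.1674]
tool_rot: [180.0, -0.1, 168.0]
force: [0.3, -0.1, -1.2]
gripper_width: 0.0483
gripper_force: 62.3
```

Emit:
drive_tool:
  targets:
    - {"delta_pos": [0, 0, -30], "roll": 0}
    - {"delta_pos": [0, 0, -60], "roll": 0}
    - {"delta_pos": [0, 0, -80], "roll": 0}
    - {"delta_pos": [0, 0, -90], "roll": 0}
    - {"delta_pos": [0, 0, -95], "roll": 0}

```text
t: 8.2
tcp_pos: [0.578, -0.0188, 0.0729]
tool_rot: [180.0, -0.0, 168.2]
force: [-0.1, 0.9, -0.9]
gripper_width: 0.0483
gripper_force: 62.3
```

Emit:
drive_tool:
  targets:
    - {"delta_pos": [0, 0, -3], "roll": 0}
    - {"delta_pos": [0, 0, -5], "roll": 0}
    - {"delta_pos": [0, 0, -6], "roll": 0}
    - {"delta_pos": [0, 0, -6], "roll": 0}

```text
t: 8.7
tcp_pos: [0.5787, -0.0196, 0.0678]
tool_rot: [180.0, 0.1, 168.1]
force: [0.4, 0.3, 0.2]
gripper_width: 0.0482
gripper_force: 62.4
```

Emit:
drive_tool:
  targets:
    - {"delta_pos": [0, 0, 0], "roll": 0}
    - {"delta_pos": [0, 0, 0], "roll": 0}
    - {"delta_pos": [0, 0, 0], "roll": 0}
    - {"delta_pos": [0, 0, 0], "roll": 0}
    - {"delta_pos": [0, 0, 10], "roll": 0}
  claw: 1

```text
t: 9.32
tcp_pos: [0.5775, -0.0194, 0.0768]
tool_rot: [180.0, -0.1, 168.1]
force: [0.4, 0.1, -0.0]
gripper_width: 0.0856
gripper_force: 0.0
```

Emit:
drive_tool:
  targets:
    - {"delta_pos": [0, 0, 30], "roll": 0}
    - {"delta_pos": [0, 0, 80], "roll": 0}
    - {"delta_pos": [0, 0, 130], "roll": 0}
    - {"delta_pos": [0, 0, 170], "roll": 0}
    - {"delta_pos": [0, 0, 180], "roll": 0}

```text
t: 9.95
tcp_pos: [0.5799, -0.0199, 0.2616]
tool_rot: [-180.0, 0.4, 168.1]
force: [-0.3, 0.6, -0.7]
gripper_width: 0.0855
gripper_force: 0.0
```

Emit:
drive_tool:
  targets:
    - {"delta_pos": [-10, 250, 0], "roll": 0}
    - {"delta_pos": [-10, 250, 0], "roll": 0}
    - {"delta_pos": [-10, 250, 0], "roll": 0}
    - {"delta_pos": [-10, 250, 0], "roll": 0}
    - {"delta_pos": [-10, 250, 0], "roll": 0}

```text
t: 10.58
tcp_pos: [0.5665, 0.2348, 0.2559]
tool_rot: [180.0, -0.1, 168.5]
force: [-0.3, -0.8, -0.5]
gripper_width: 0.0851
gripper_force: 0.0
```

Run:
```python
from h import *
c=wrist(); save(c,"w2.png")
T=dict(glue_bottle_mid=.0825,spool_mid=.029,jar_mid=.027)
for t,z in T.items():
    for r in bot.pinpoint(t,"wrist"):
        p=np.array(r["xy"])*[512,384];print(t,round(r["score"],2),p.round(1),atz(c,p,z).round(4))
c=bot.capture("top")
for t,z in (("solvent_can_mid",.0675),("glue_bottle_mid",.0825)):
    for r in bot.pinpoint(t,"top"):
        p=np.array(r["xy"])*[512,384];print(t,round(r["score"],2),p.round(1),atz(c,p,z).round(4))
```

```text
glue_bottle_mid 0.88 [352.7 158.4] [0.5712 0.3487 0.0825]
spool_mid 0.75 [242.  150.9] [0.5458 0.2264 0.029 ]
jar_mid 0.88 [292.9 149.4] [0.5574 0.2913 0.027 ]
jar_mid 0.88 [427.7 132. ] [0.5702 0.4632 0.027 ]
solvent_can_mid 0.6 [274.5 147.7] [ 0.5895 -0.0104  0.0675]
glue_bottle_mid 0.67 [163.5 154.9] [0.5673 0.3627 0.0825]
```

View pics/w2.png

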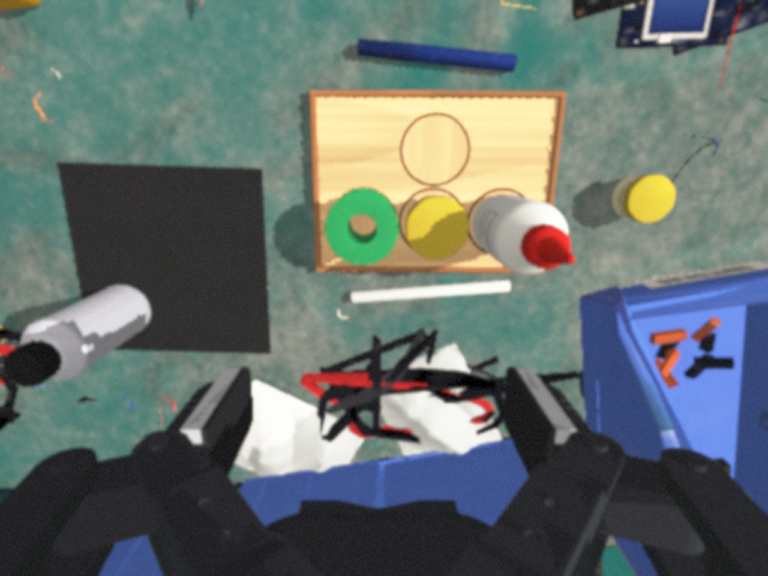

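Run:
```python
from h import *
c=wrist()
for z in(0,.05,.1): print(z,atz(c,(388,198),z).round(3))
print("can ring",atz(c,(435/1.5,149.5/1.5),.006).round(4))
# model ring
for n,(a,b) in dict(can=(-31,0),jar=(31,0),bot=(31,62),sp=(31,-62)).items():
    t=np.radians(-12);p=np.array([.5245+(a*np.cos(t)-b*np.sin(t))/1e3,.2937+(a*np.sin(t)+b*np.cos(t))/1e3,.006]); print(n,p.round(4),(proj(c,p)*1.5).round(0))
for x in(.5675,.5700):print("bottle tip/collar",(proj(c,[x,.349,.159])*1.5).round(0),(proj(c,[x,.349,.123])*1.5).round(0))
c=bot.capture("side"); save(c,"side2.png"); print([atz(c,(120,270),z).round(3) for z in(0,.05,.1)])
```

```text
0 [0.665 0.413 0.   ]
0.05 [0.644 0.392 0.05 ]
0.1 [0.623 0.371 0.1  ]
can ring [0.4994 0.295  0.006 ]
can [0.4942 0.3001 0.006 ] [440. 142.]
jar [0.5548 0.2873 0.006 ] [437. 214.]
bot [0.5677 0.3479 0.006 ] [505. 214.]
sp [0.5419 0.2266 0.006 ] [369. 214.]
bottle tip/collar [583. 247.] [558. 236.]
bottle tip/collar [584. 251.] [558. 239.]
[array([0.669, 0.395, 0.   ]), array([0.631, 0.425, 0.05 ]), array([0.593, 0.455, 0.1  ])]
```

View pics/side2.png

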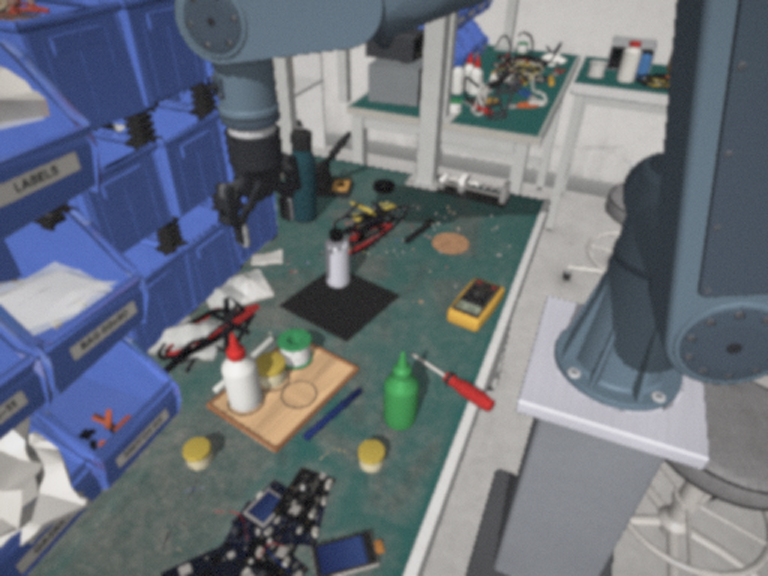

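Run:
```python
from h import *
c=wrist(); print(bot.read_state()["tcp_pos"].round(4))
T=dict(glue_bottle_mid=.0825,spool_mid=.029,jar_mid=.027)
for t,z in T.items():
    r=bot.pinpoint(t,"wrist")[0]
    p=np.array(r["xy"])*[512,384];print(t,round(r["score"],2),p.round(1),atz(c,p,z).round(4))
m=bot.outline_of("caddy","wrist")[0]["mask"].astype(np.uint8)
cn=max(cv2.findContours(m,0,2)[0],key=cv2.contourArea)
P=np.array([atz(c,p,.010)[:2] for p in cn[:,0,:]]);print(cv2.minAreaRect((P*1000).astype(np.float32)))
im=c["img"].copy()
# red cap tip / collar centroid
h=cv2.cvtColor(im,cv2.COLOR_RGB2HSV); m=((h[...,0]<8)|(h[...,0]>172))&(h[...,1]>150)&(h[...,2]>90); m[:,:320]=0;m[200:]=0
ys,xs=np.nonzero(m);print(xs.min(),xs.max(),ys.min(),ys.max(), atz(c,(xs.mean(),ys.mean()),.128).round(4))
```

```text
[0.5686 0.2295 0.2573]
glue_bottle_mid 0.59 [355.5 153.6] [0.5703 0.3471 0.0825]
spool_mid 0.74 [246.3 145.1] [0.5424 0.2278 0.029 ]
jar_mid 0.71 [292.3 146.4] [0.5568 0.2857 0.027 ]
((526.0546875, 292.7168273925781), (214.33473205566406, 155.8525390625), 77.94830322265625)
353 494 7 173 [0.5679 0.3453 0.128 ]
```

Emit:
drive_tool:
  targets:
    - {"delta_pos": [0, 30, 0], "roll": 0}
    - {"delta_pos": [0, 75, 0], "roll": 0}
    - {"delta_pos": [0, 110, 0], "roll": 0}
    - {"delta_pos": [0, 118, -20], "roll": 0}
    - {"delta_pos": [0, 118, -40], "roll": 0}

```text
t: 11.9
tcp_pos: [0.5678, 0.3483, 0.2154]
tool_rot: [-179.9, -0.0, 168.2]
force: [-0.7, -0.5, 0.1]
gripper_width: 0.085
gripper_force: 0.0
```

Emit:
drive_tool:
  targets:
    - {"delta_pos": [0, 0, -30], "roll": 0}
    - {"delta_pos": [0, 0, -60], "roll": 0}
    - {"delta_pos": [0, 0, -90], "roll": 0}
    - {"delta_pos": [0, 0, -107], "roll": 0}
    - {"delta_pos": [0, 0, -107], "roll": 0}

```text
t: 12.52
tcp_pos: [0.5672, 0.3471, 0.1081]
tool_rot: [-179.9, -0.2, 168.1]
force: [-0.1, -0.1, 0.6]
gripper_width: 0.0854
gripper_force: 0.0
```

Emit:
drive_tool:
  targets:
    - {"delta_pos": [0, 0, 0], "roll": 0}
    - {"delta_pos": [0, 0, 0], "roll": 0}
    - {"delta_pos": [0, 0, 0], "roll": 0}
    - {"delta_pos": [0, 0, 0], "roll": 0}
    - {"delta_pos": [0, 0, 0], "roll": 0}
  claw: 0

```text
t: 13.15
tcp_pos: [0.569, 0.3487, 0.1116]
tool_rot: [179.9, 0.1, 168.1]
force: [-0.9, -0.5, 6.8]
gripper_width: 0.025
gripper_force: 58.3
```

Emit:
drive_tool:
  targets:
    - {"delta_pos": [0, 0, 5], "roll": 0}
    - {"delta_pos": [0, 0, 12], "roll": 0}
    - {"delta_pos": [0, 0, 20], "roll": 0}
    - {"delta_pos": [0, 0, 30], "roll": 0}
    - {"delta_pos": [0, 0, 30], "roll": 0}

```text
t: 13.78
tcp_pos: [0.5691, 0.3488, 0.1418]
tool_rot: [179.9, 0.1, 168.1]
force: [0.1, -0.4, -3.0]
gripper_width: 0.0246
gripper_force: 58.2
```

Run:
```python
from h import *
c=wrist(); cv2.imwrite("pics/w3.png",cv2.resize(c["img"][:,200:][:,:,::-1],None,fx=1.5,fy=1.5))
c=bot.capture("side"); cv2.imwrite("pics/side3.png",cv2.resize(c["img"][150:310,90:270][:,:,::-1],None,fx=3,fy=3))
```

```text
(no output)
```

View pics/side3.png

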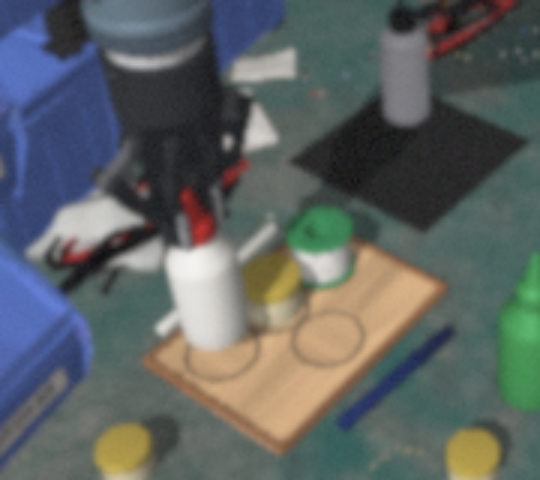

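The bottle is lifted (side crop: body at about (205,300), ring below it bare) and hangs upright from the collar. Carrying it to the mat.

Emit:
drive_tool:
  targets:
    - {"delta_pos": [0, 0, 20], "roll": 0}
    - {"delta_pos": [0, 0, 45], "roll": 0}
    - {"delta_pos": [0, 0, 60], "roll": 0}
    - {"delta_pos": [2, -15, 60], "roll": 0}
    - {"delta_pos": [5, -40, 60], "roll": 0}

```text
t: 14.5
tcp_pos: [0.5728, 0.3077, 0.1996]
tool_rot: [-180.0, -0.0, 168.2]
force: [-0.0, -0.3, -2.7]
gripper_width: 0.0248
gripper_force: 58.3
```

Emit:
drive_tool:
  targets:
    - {"delta_pos": [4, -35, 0], "roll": 0}
    - {"delta_pos": [8, -70, 0], "roll": 0}
    - {"delta_pos": [12, -105, 0], "roll": 0}
    - {"delta_pos": [16, -140, 0], "roll": 0}
    - {"delta_pos": [20, -170, 0], "roll": 0}

```text
t: 15.12
tcp_pos: [0.5925, 0.136, 0.1991]
tool_rot: [-179.9, -0.1, 168.1]
force: [0.0, -0.3, -1.9]
gripper_width: 0.0244
gripper_force: 58.4
```

Emit:
drive_tool:
  targets:
    - {"delta_pos": [3, -25, 0], "roll": 0}
    - {"delta_pos": [6, -45, 0], "roll": 0}
    - {"delta_pos": [7, -56, 0], "roll": 0}
    - {"delta_pos": [8, -60, 0], "roll": 0}
    - {"delta_pos": [8, -60, -10], "roll": 0}

```text
t: 15.75
tcp_pos: [0.602, 0.0787, 0.1908]
tool_rot: [180.0, 0.1, 168.2]
force: [0.1, 0.7, -1.1]
gripper_width: 0.0243
gripper_force: 58.4
```

Emit:
drive_tool:
  targets:
    - {"delta_pos": [0, 0, -25], "roll": 0}
    - {"delta_pos": [0, 0, -45], "roll": 0}
    - {"delta_pos": [0, 0, -60], "roll": 0}
    - {"delta_pos": [0, 0, -70], "roll": 0}
    - {"delta_pos": [0, 0, -75], "roll": 0}

```text
t: 16.38
tcp_pos: [0.6012, 0.0786, 0.1147]
tool_rot: [-180.0, -0.0, 168.1]
force: [0.2, -0.2, -1.2]
gripper_width: 0.0247
gripper_force: 58.4
```

Emit:
drive_tool:
  targets:
    - {"delta_pos": [0, 0, -2], "roll": 0}
    - {"delta_pos": [0, 0, -4], "roll": 0}
    - {"delta_pos": [0, 0, -5], "roll": 0}
    - {"delta_pos": [0, 0, -5], "roll": 0}

```text
t: 16.88
tcp_pos: [0.6014, 0.0784, 0.1105]
tool_rot: [180.0, 0.0, 168.1]
force: [0.2, -0.1, -1.9]
gripper_width: 0.0245
gripper_force: 58.4
```

Emit:
drive_tool:
  targets:
    - {"delta_pos": [0, 0, -1], "roll": 0}
    - {"delta_pos": [0, 0, -1], "roll": 0}
    - {"delta_pos": [0, 0, -2], "roll": 0}
    - {"delta_pos": [0, 0, -2], "roll": 0}

```text
t: 17.38
tcp_pos: [0.6022, 0.0783, 0.1096]
tool_rot: [180.0, 0.1, 168.1]
force: [-0.8, -0.5, 5.1]
gripper_width: 0.0245
gripper_force: 59.2
```

Emit:
drive_tool:
  targets:
    - {"delta_pos": [0, 0, 0], "roll": 0}
    - {"delta_pos": [0, 0, 0], "roll": 0}
    - {"delta_pos": [0, 0, 0], "roll": 0}
    - {"delta_pos": [0, 0, 0], "roll": 0}
    - {"delta_pos": [0, 0, 15], "roll": 0}
  claw: 1

```text
t: 18.0
tcp_pos: [0.6002, 0.0785, 0.1224]
tool_rot: [-180.0, -0.2, 168.1]
force: [0.6, 0.5, 0.4]
gripper_width: 0.0853
gripper_force: 0.0
```

Emit:
drive_tool:
  targets:
    - {"delta_pos": [0, 0, 40], "roll": 0}
    - {"delta_pos": [0, 0, 80], "roll": 0}
    - {"delta_pos": [0, 0, 110], "roll": 0}
    - {"delta_pos": [-10, 20, 120], "roll": -10}
    - {"delta_pos": [-20, 40, 120], "roll": -20}

```text
t: 18.62
tcp_pos: [0.5821, 0.1187, 0.2462]
tool_rot: [179.9, 0.2, 147.8]
force: [-0.2, 0.1, 0.6]
gripper_width: 0.0855
gripper_force: 0.0
```

Emit:
drive_tool:
  targets:
    - {"delta_pos": [-12, 30, 0], "roll": -10}
    - {"delta_pos": [-24, 60, 0], "roll": -20}
    - {"delta_pos": [-36, 90, 0], "roll": -30}
    - {"delta_pos": [-40, 109, 0], "roll": -40}
    - {"delta_pos": [-40, 109, 0], "roll": -50}

```text
t: 19.25
tcp_pos: [0.5409, 0.2291, 0.2447]
tool_rot: [179.9, -0.0, 97.9]
force: [-0.6, -1.0, -0.0]
gripper_width: 0.0857
gripper_force: 0.0
```

Emit:
drive_tool:
  targets:
    - {"delta_pos": [0, 0, 0], "roll": -10}
    - {"delta_pos": [0, 0, 0], "roll": -20}
    - {"delta_pos": [0, 0, 0], "roll": -20}
    - {"delta_pos": [0, 0, 0], "roll": -20}

```text
t: 19.75
tcp_pos: [0.5414, 0.2275, 0.2439]
tool_rot: [180.0, -0.0, 78.3]
force: [0.1, -0.1, 0.8]
gripper_width: 0.0855
gripper_force: 0.0
```

Run:
```python
from h import *
s=bot.read_state(); print(s["tcp_pos"].round(4),s["tool_rot"].round(1),s["q"].round(0))
c=wrist(); save(c,"w4.png")
T=dict(glue_bottle_mid=.0805,solvent_can_mid=.0675,spool_mid=.029,jar_mid=.027)
for n in("wrist","top"):
  if n=="top": c=bot.capture(n)
  for t,z in T.items():
    for r in bot.pinpoint(t,n):
        p=np.array(r["xy"])*[512,384];print(n,t,round(r["score"],2),p.round(1),atz(c,p,z).round(4))
```

```text
[0.5414 0.2275 0.2439] [180.   -0.   78.3] [11. 11. 90.  0. 79. 23.]
wrist glue_bottle_mid 0.68 [ 48.3 173.1] [0.3254 0.2773 0.0805]
wrist glue_bottle_mid 0.61 [323.7 282.2] [0.6022 0.0785 0.0805]
wrist solvent_can_mid 0.69 [317.3 339.1] [ 0.5835 -0.0195  0.0675]
wrist spool_mid 0.8 [253.5 171.4] [0.5435 0.2219 0.029 ]
wrist jar_mid 0.92 [55.2 86.6] [0.3354 0.3692 0.027 ]
wrist jar_mid 0.9 [253.7 117.1] [0.5573 0.2875 0.027 ]
top glue_bottle_mid 0.75 [246.8 143.8] [0.6015 0.0832 0.0805]
top solvent_can_mid 0.76 [277.3 148.7] [ 0.5859 -0.0198  0.0675]
top spool_mid 0.67 [204.5 164.3] [0.542  0.2315 0.029 ]
top jar_mid 0.69 [188.1 169.5] [0.525  0.2886 0.027 ]
top jar_mid 0.47 [165.6 226.4] [0.3292 0.366  0.027 ]
top jar_mid 0.46 [185.5 161.5] [0.5531 0.2976 0.027 ]
top jar_mid 0.41 [136.8 158.9] [0.5647 0.4668 0.027 ]
```

View pics/w4.png

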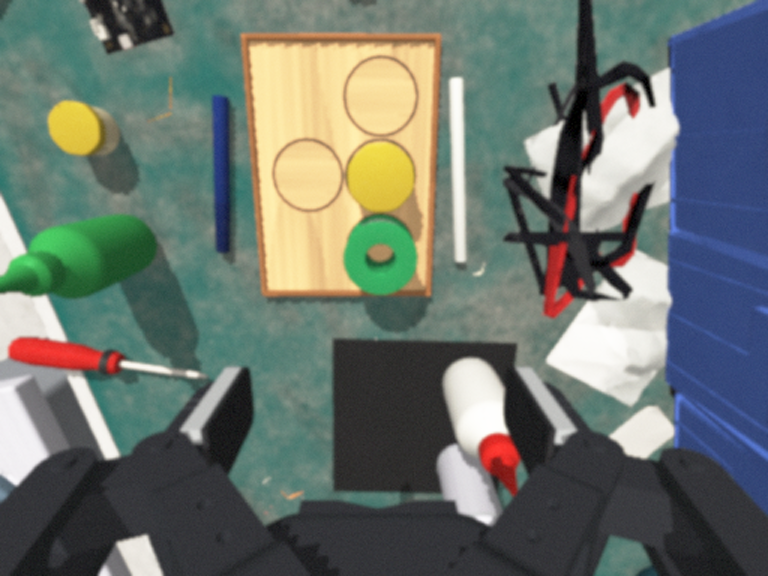

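Both stand on the mat: bottle (475,400), can behind it. The rings are visible: bottle ring (381,96), can ring (308,175). Jar is at (380,177), spool at (380,254).

Run:
```python
from h import *
c=wrist()
for n,p,z in(("botring",(381,96),.006),("canring",(308,175),.006),("spool",(380.5,254),.052),("jar",(380.5,177),.048)): print(n,atz(c,np.array(p)/1.5,z).round(4))
```

```text
botring [0.5703 0.3477 0.006 ]
canring [0.4966 0.3    0.006 ]
spool [0.5449 0.2296 0.052 ]
jar [0.557  0.2872 0.048 ]
```

Emit:
drive_tool:
  targets:
    - {"delta_pos": [2, 0, -50], "roll": 0}
    - {"delta_pos": [2, 0, -100], "roll": 0}
    - {"delta_pos": [2, 0, -140], "roll": 0}
    - {"delta_pos": [2, 0, -170], "roll": 0}
    - {"delta_pos": [2, 0, -190], "roll": 0}

```text
t: 20.92
tcp_pos: [0.5426, 0.2273, 0.0516]
tool_rot: [-179.9, 0.0, 78.1]
force: [0.1, 0.3, -0.3]
gripper_width: 0.0854
gripper_force: 0.0
```

Emit:
drive_tool:
  targets:
    - {"delta_pos": [0, 0, -15], "roll": 0}
    - {"delta_pos": [0, 0, -28], "roll": 0}
    - {"delta_pos": [0, 0, -36], "roll": 0}
    - {"delta_pos": [0, 0, -36], "roll": 0}

```text
t: 21.42
tcp_pos: [0.5432, 0.2274, 0.017]
tool_rot: [-180.0, 0.0, 78.1]
force: [0.5, -0.7, -0.1]
gripper_width: 0.0853
gripper_force: 0.0
```

Emit:
drive_tool:
  targets:
    - {"delta_pos": [0, 0, 0], "roll": 0}
    - {"delta_pos": [0, 0, 0], "roll": 0}
    - {"delta_pos": [0, 0, 0], "roll": 0}
    - {"delta_pos": [0, 0, 0], "roll": 0}
  claw: 0

```text
t: 21.92
tcp_pos: [0.5439, 0.2277, 0.0188]
tool_rot: [179.9, -0.0, 78.1]
force: [-2.1, -0.2, 7.1]
gripper_width: 0.054
gripper_force: 61.5
```

Emit:
drive_tool:
  targets:
    - {"delta_pos": [0, 0, 10], "roll": 0}
    - {"delta_pos": [0, 0, 30], "roll": 0}
    - {"delta_pos": [0, 0, 50], "roll": 0}
    - {"delta_pos": [0, 0, 60], "roll": 0}
    - {"delta_pos": [0, 0, 60], "roll": 0}

```text
t: 22.55
tcp_pos: [0.5442, 0.2277, 0.0788]
tool_rot: [179.9, -0.1, 78.1]
force: [-0.5, 0.4, -3.2]
gripper_width: 0.0543
gripper_force: 63.5
```

Run:
```python
from h import *
c=wrist(); w=c["img"]
c=bot.capture("side"); s=cv2.resize(c["img"][150:310,90:270],None,fx=2,fy=2)
w=cv2.resize(w[120:380,130:390],(320,320))
cv2.imwrite("pics/m5.png",np.hstack([cv2.resize(s,(360,320)),w])[:,:,::-1])
```

```text
(no output)
```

View pics/m5.png

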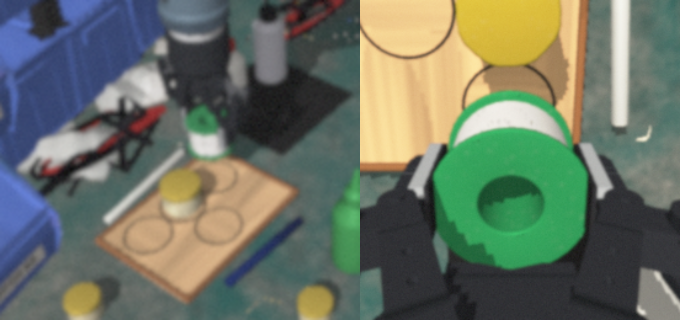

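Run:
```python
from h import *
c=wrist();s=bot.read_state();print(s["tcp_pos"],s["tool_rot"])
p=s["tcp_pos"];R=Ro.from_euler("xyz",s["tool_rot"],degrees=True).as_matrix()
for z in(.112,.066): print(z,proj(c,[p[0],p[1],z]).round(1))
print(atz(c,(253.6,282.6),.112).round(4), "tool x",R[:,0])
h=cv2.cvtColor(c["img"],cv2.COLOR_RGB2HSV);m=((h[...,0]>60)&(h[...,0]<85)&(h[...,1]>150)&(h[...,2]>40)).astype(np.uint8);m[:180]=0
cn=max(cv2.findContours(m,0,2)[0],key=cv2.contourArea)
P=np.array([atz(c,q,.112)[:2] for q in cn[:,0,:]]); print(cv2.minEnclosingCircle((P*1000).astype(np.float32)), P.min(0),P.max(0))
```

```text
[0.5426919 0.2273263 0.0766033] [-1.79931256e+02  3.12917277e-02  7.81435486e+01]
0.112 [249.2 285.9]
0.066 [249.9 239.1]
[0.5449 0.2286 0.112 ] tool x [ 2.05460364e-01  9.78665285e-01 -5.46143650e-04]
((545.74169921875, 233.5521240234375), 35.08590316772461) [0.51584523 0.19944533] [0.5722995  0.26843691]
```

Spool is well centred in the grip. Placing it at the mat's front, shifting x first to stay clear of the bottle.

Emit:
drive_tool:
  targets:
    - {"delta_pos": [-15, -20, 0], "roll": 0}
    - {"delta_pos": [-35, -50, 0], "roll": 0}
    - {"delta_pos": [-45, -90, 0], "roll": 0}
    - {"delta_pos": [-45, -130, 0], "roll": 0}
    - {"delta_pos": [-45, -160, 0], "roll": 0}

```text
t: 23.32
tcp_pos: [0.4975, 0.0661, 0.0766]
tool_rot: [-179.9, 0.0, 78.1]
force: [0.1, 0.4, -2.0]
gripper_width: 0.0542
gripper_force: 63.6
```

Emit:
drive_tool:
  targets:
    - {"delta_pos": [0, -12, 0], "roll": 0}
    - {"delta_pos": [0, -17, -10], "roll": 0}
    - {"delta_pos": [0, -17, -30], "roll": 0}
    - {"delta_pos": [0, -17, -45], "roll": 0}
    - {"delta_pos": [0, -17, -55], "roll": 0}

```text
t: 23.95
tcp_pos: [0.4975, 0.0512, 0.0208]
tool_rot: [-179.9, 0.0, 78.2]
force: [0.6, -0.4, -1.6]
gripper_width: 0.0543
gripper_force: 63.6
```

Emit:
drive_tool:
  targets:
    - {"delta_pos": [0, 0, -3], "roll": 0}
    - {"delta_pos": [0, 0, -5], "roll": 0}
    - {"delta_pos": [0, 0, -6], "roll": 0}
    - {"delta_pos": [0, 0, -6], "roll": 0}

```text
t: 24.45
tcp_pos: [0.4987, 0.0505, 0.0169]
tool_rot: [180.0, -0.0, 78.1]
force: [-2.2, 0.8, 1.5]
gripper_width: 0.0543
gripper_force: 63.7
```

Emit:
drive_tool:
  targets:
    - {"delta_pos": [0, 0, 0], "roll": 0}
    - {"delta_pos": [0, 0, 0], "roll": 0}
    - {"delta_pos": [0, 0, 0], "roll": 0}
    - {"delta_pos": [0, 0, 0], "roll": 0}
    - {"delta_pos": [0, 0, 8], "roll": 0}
  claw: 1

```text
t: 25.08
tcp_pos: [0.4977, 0.0505, 0.024]
tool_rot: [-179.9, 0.0, 78.1]
force: [1.0, 0.0, -0.7]
gripper_width: 0.0856
gripper_force: 0.0
```

Emit:
drive_tool:
  targets:
    - {"delta_pos": [0, 0, 30], "roll": 0}
    - {"delta_pos": [0, 0, 70], "roll": 0}
    - {"delta_pos": [0, 0, 120], "roll": 0}
    - {"delta_pos": [0, 0, 170], "roll": 0}
    - {"delta_pos": [0, 10, 200], "roll": 0}

```text
t: 25.7
tcp_pos: [0.4993, 0.0601, 0.2279]
tool_rot: [179.7, -0.0, 78.1]
force: [-0.1, -0.0, -1.0]
gripper_width: 0.0852
gripper_force: 0.0
```

Emit:
drive_tool:
  targets:
    - {"delta_pos": [57, 227, 0], "roll": 0}
    - {"delta_pos": [57, 227, 0], "roll": 0}
    - {"delta_pos": [57, 227, 0], "roll": 0}
    - {"delta_pos": [57, 227, 0], "roll": 0}
    - {"delta_pos": [57, 227, 0], "roll": 0}

```text
t: 26.32
tcp_pos: [0.555, 0.2905, 0.2243]
tool_rot: [-180.0, -0.0, 78.4]
force: [-0.7, -0.6, -0.4]
gripper_width: 0.0856
gripper_force: 0.0
```

Run:
```python
from h import *
c=wrist();save(c,"w6.png"); print(bot.read_state()["tcp_pos"].round(4))
T=dict(glue_bottle_mid=.0805,solvent_can_mid=.0675,spool_mid=.027,jar_mid=.027)
for n in("wrist","top"):
  if n=="top": c=bot.capture(n)
  for t,z in T.items():
    for r in bot.pinpoint(t,n):
        p=np.array(r["xy"])*[512,384];print(n,t,round(r["score"],2),p.round(1),atz(c,p,z).round(4))
c=bot.capture("top");m=bot.outline_of("coaster","top")[0]["mask"];print(m.sum());ys,xs=np.nonzero(m);print(atz(c,(xs.mean(),ys.mean()),.005))
```

```text
[0.5549 0.2887 0.2242]
wrist glue_bottle_mid 0.81 [ 49.5 235.6] [0.3263 0.2758 0.0805]
wrist glue_bottle_mid 0.63 [325.2 338.7] [0.6043 0.0751 0.0805]
wrist solvent_can_mid 0.32 [257.2 172.8] [0.5629 0.2956 0.0675]
wrist spool_mid 0.82 [248.6 336.8] [0.5007 0.0474 0.027 ]
wrist jar_mid 0.79 [ 57.6 142.3] [0.3389 0.3702 0.027 ]
wrist jar_mid 0.62 [253.9 173.1] [0.5578 0.2868 0.027 ]
wrist jar_mid 0.57 [232.2   9.5] [0.5707 0.4616 0.027 ]
top glue_bottle_mid 0.52 [246.8 143.5] [0.6025 0.0832 0.0805]
top solvent_can_mid 0.69 [277.  147.4] [ 0.5903 -0.0189  0.0675]
top spool_mid 0.6 [257.9 176.2] [0.498  0.0469 0.027 ]
top jar_mid 0.42 [186.6 160.2] [0.5576 0.2937 0.027 ]
511
[ 0.39783104 -0.26886209  0.005     ]
```

View pics/w6.png

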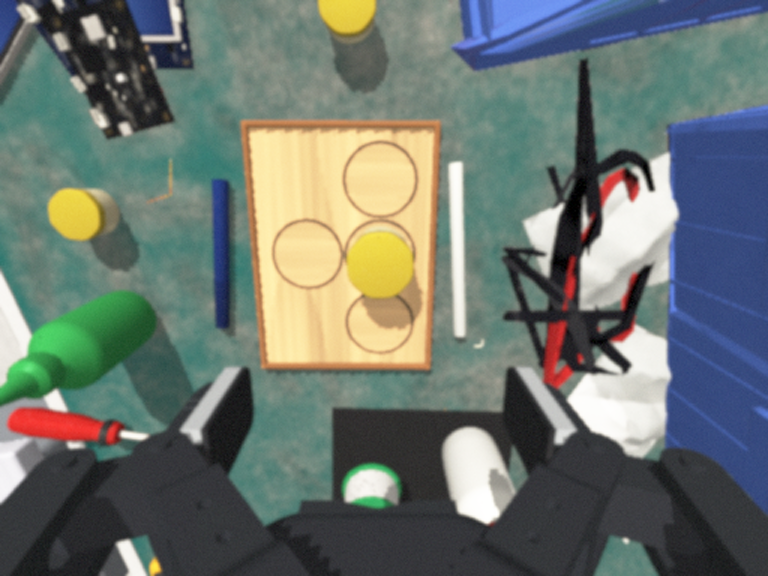

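All three stand on the mat (spool (372,485), bottle (475,465), can hidden behind) and the jar is untouched at (380,264). Now the jar.

Emit:
drive_tool:
  targets:
    - {"delta_pos": [1, 0, -50], "roll": 0}
    - {"delta_pos": [1, 0, -100], "roll": 0}
    - {"delta_pos": [1, 0, -140], "roll": 0}
    - {"delta_pos": [1, 0, -165], "roll": 0}
    - {"delta_pos": [1, 0, -180], "roll": 0}

```text
t: 27.55
tcp_pos: [0.5555, 0.2871, 0.0427]
tool_rot: [-179.9, 0.1, 78.1]
force: [0.1, -0.2, 0.5]
gripper_width: 0.0855
gripper_force: 0.0
```

Emit:
drive_tool:
  targets:
    - {"delta_pos": [0, 0, -13], "roll": 0}
    - {"delta_pos": [0, 0, -22], "roll": 0}
    - {"delta_pos": [0, 0, -25], "roll": 0}
    - {"delta_pos": [0, 0, -25], "roll": 0}

```text
t: 28.05
tcp_pos: [0.5566, 0.2876, 0.0197]
tool_rot: [180.0, -0.0, 78.1]
force: [-0.0, 1.3, 0.4]
gripper_width: 0.0854
gripper_force: 0.0
```

Emit:
drive_tool:
  targets:
    - {"delta_pos": [0, 0, 0], "roll": 0}
    - {"delta_pos": [0, 0, 0], "roll": 0}
    - {"delta_pos": [0, 0, 0], "roll": 0}
    - {"delta_pos": [0, 0, 0], "roll": 0}
  claw: 0

```text
t: 28.55
tcp_pos: [0.5571, 0.2877, 0.0203]
tool_rot: [179.9, -0.1, 78.1]
force: [-0.0, -0.3, 5.5]
gripper_width: 0.0512
gripper_force: 62.5
```

Emit:
drive_tool:
  targets:
    - {"delta_pos": [0, 0, 20], "roll": 0}
    - {"delta_pos": [0, 0, 60], "roll": 0}
    - {"delta_pos": [0, 0, 110], "roll": 0}
    - {"delta_pos": [0, 0, 160], "roll": 0}
    - {"delta_pos": [0, 0, 180], "roll": 0}

```text
t: 29.18
tcp_pos: [0.5578, 0.288, 0.204]
tool_rot: [179.7, -0.2, 78.1]
force: [-0.2, -0.3, -1.0]
gripper_width: 0.0514
gripper_force: 62.5
```

Emit:
drive_tool:
  targets:
    - {"delta_pos": [-75, -270, 0], "roll": 0}
    - {"delta_pos": [-75, -270, 0], "roll": 0}
    - {"delta_pos": [-75, -270, 0], "roll": 0}
    - {"delta_pos": [-75, -270, 0], "roll": 0}
    - {"delta_pos": [-75, -270, 0], "roll": 0}

```text
t: 29.8
tcp_pos: [0.4795, 0.0152, 0.1985]
tool_rot: [-179.9, 0.0, 78.0]
force: [0.5, 0.5, -1.5]
gripper_width: 0.0512
gripper_force: 62.6
```

Emit:
drive_tool:
  targets:
    - {"delta_pos": [-82, -270, 0], "roll": 0}
    - {"delta_pos": [-82, -270, 0], "roll": 0}
    - {"delta_pos": [-82, -270, 0], "roll": 0}
    - {"delta_pos": [-82, -270, 0], "roll": 0}
    - {"delta_pos": [-82, -270, 0], "roll": 0}

```text
t: 30.42
tcp_pos: [0.3976, -0.2548, 0.1987]
tool_rot: [-179.9, -0.0, 78.0]
force: [0.6, 0.2, -1.1]
gripper_width: 0.0515
gripper_force: 62.6
```

Run:
```python
from h import *
bot.capture("top"); bot.capture("top")
c=wrist();save(c,"w7.png"); s=bot.read_state(); p=s["tcp_pos"];print(p.round(4),s["tool_rot"].round(2))
for r in bot.pinpoint("coaster","wrist"): 
    q=np.array(r["xy"])*[512,384];print(r["score"],q,atz(c,q,0).round(4))
m=bot.outline_of("coaster","wrist")[0]["mask"].astype(np.uint8)
cn=max(cv2.findContours(m,0,2)[0],key=cv2.contourArea)
P=np.array([atz(c,q,.005)[:2] for q in cn[:,0,:]])*1000; print(cv2.fitEllipse(P.astype(np.float32)),cv2.minEnclosingCircle(P.astype(np.float32)))
for r in bot.pinpoint("jar_mid","wrist"): 
    q=np.array(r["xy"])*[512,384];print("jar",r["score"],q,atz(c,q,p[2]+.007).round(4))
h=cv2.cvtColor(c["img"],cv2.COLOR_RGB2HSV);m=((h[...,0]>20)&(h[...,0]<33)&(h[...,1]>170)&(h[...,2]>60)).astype(np.uint8);m[:200]=0
cn=max(cv2.findContours(m,0,2)[0],key=cv2.contourArea);P=np.array([atz(c,q,p[2]+.028)[:2] for q in cn[:,0,:]])*1000;print("lid",cv2.minEnclosingCircle(P.astype(np.float32)))
```

```text
[ 0.3982 -0.2533  0.1985] [-1.7991e+02 -7.0000e-02  7.7950e+01]
0.64 [255.5904 179.4048] [ 0.4005 -0.2673  0.    ]
((402.17108154296875, -263.2632141113281), (75.42511749267578, 91.10255432128906), 76.197509765625) ((401.2064208984375, -267.02947998046875), 43.87421417236328)
jar 0.58 [251.904 254.016] [ 0.3987 -0.2553  0.2055]
lid ((399.12615966796875, -253.3594970703125), 26.911367416381836)
```

View pics/w7.png

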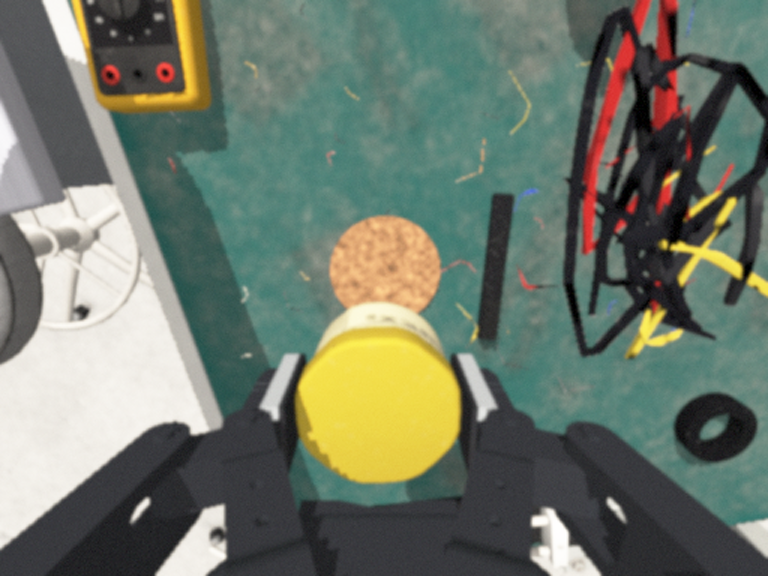

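The coaster centre is at about (385,268) in the view, i.e. (0.4005, −0.267). The jar sits centred in the grip. Lowering it.

Emit:
drive_tool:
  targets:
    - {"delta_pos": [2, -14, -40], "roll": 0}
    - {"delta_pos": [2, -14, -80], "roll": 0}
    - {"delta_pos": [2, -14, -120], "roll": 0}
    - {"delta_pos": [2, -14, -150], "roll": 0}
    - {"delta_pos": [2, -14, -168], "roll": 0}

```text
t: 31.35
tcp_pos: [0.401, -0.2642, 0.0295]
tool_rot: [-179.9, -0.1, 78.3]
force: [-0.2, 0.5, -0.2]
gripper_width: 0.0513
gripper_force: 62.6
```

Emit:
drive_tool:
  targets:
    - {"delta_pos": [0, 0, -5], "roll": 0}
    - {"delta_pos": [0, 0, -9], "roll": 0}
    - {"delta_pos": [0, 0, -11], "roll": 0}
    - {"delta_pos": [0, 0, -11], "roll": 0}

```text
t: 31.85
tcp_pos: [0.4016, -0.2668, 0.0208]
tool_rot: [180.0, 0.0, 78.1]
force: [-0.0, 0.3, -0.7]
gripper_width: 0.0513
gripper_force: 62.6
```

Emit:
drive_tool:
  targets:
    - {"delta_pos": [0, 0, -1], "roll": 0}
    - {"delta_pos": [0, 0, -2], "roll": 0}
    - {"delta_pos": [0, 0, -2], "roll": 0}

```text
t: 32.22
tcp_pos: [0.4015, -0.2669, 0.0193]
tool_rot: [180.0, 0.0, 78.1]
force: [-2.6, 2.7, 9.5]
gripper_width: 0.0513
gripper_force: 63.5
```

Emit:
drive_tool:
  targets:
    - {"delta_pos": [0, 0, 0], "roll": 0}
    - {"delta_pos": [0, 0, 0], "roll": 0}
    - {"delta_pos": [0, 0, 0], "roll": 0}
    - {"delta_pos": [0, 0, 0], "roll": 0}
    - {"delta_pos": [0, 0, 8], "roll": 0}
  claw: 1

```text
t: 32.85
tcp_pos: [0.4008, -0.266, 0.026]
tool_rot: [-179.9, -0.1, 78.1]
force: [0.7, -0.4, -0.1]
gripper_width: 0.0856
gripper_force: 0.0
```

Emit:
drive_tool:
  targets:
    - {"delta_pos": [0, 0, 30], "roll": 0}
    - {"delta_pos": [0, 0, 70], "roll": 0}
    - {"delta_pos": [0, 0, 120], "roll": 0}
    - {"delta_pos": [0, 0, 170], "roll": 0}
    - {"delta_pos": [0, 0, 200], "roll": 0}

```text
t: 33.48
tcp_pos: [0.402, -0.2672, 0.2298]
tool_rot: [179.8, 0.1, 78.1]
force: [0.4, -0.5, -0.4]
gripper_width: 0.0857
gripper_force: 0.0
```

Run:
```python
from h import *
bot.capture("top"); bot.capture("top")
c=wrist();save(c,"w8.png"); s=bot.read_state(); p=s["tcp_pos"];print(p.round(4),s["t"])
for t,z in(("coaster",0),("jar_mid",.026)):
  for r in bot.pinpoint(t,"wrist"): 
    q=np.array(r["xy"])*[512,384];print(t,r["score"],q,atz(c,q,z).round(4))
```

```text
[ 0.4021 -0.2673  0.2285] 33.625
jar_mid 0.79 [249.7024 164.3904] [ 0.4037 -0.2632  0.026 ]
```

View pics/w8.png

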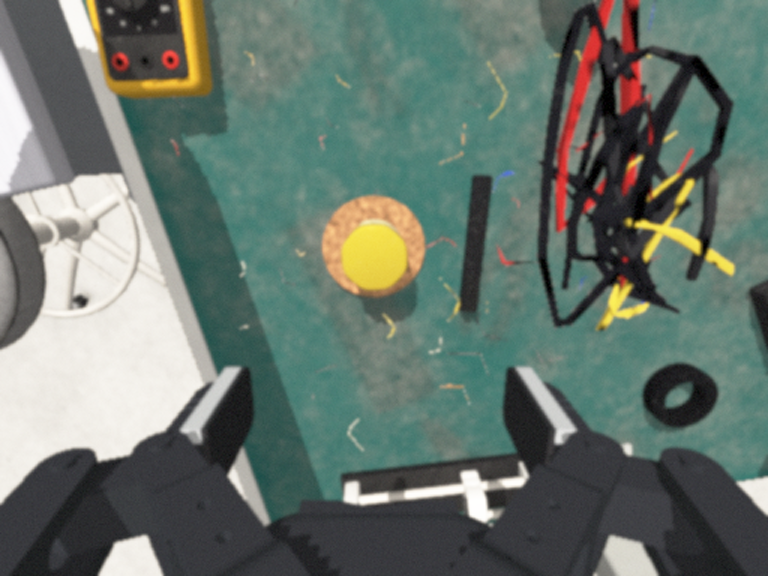

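The jar stands on the coaster: lid (375,256), cork (373,246). Checking the offset numerically.

Run:
```python
from h import *
c=wrist();print(atz(c,(375/1.5,256.5/1.5),.047),atz(c,(373.5/1.5,246/1.5),.005))
```

```text
[ 0.40036982 -0.26219454  0.047     ] [ 0.39880052 -0.2620145   0.005     ]
```

Offset is about 2 mm, fine. Back to the spool, at the pose where I released it (0.499, 0.0505).

Emit:
drive_tool:
  targets:
    - {"delta_pos": [85, 280, 0], "roll": 0}
    - {"delta_pos": [85, 280, 0], "roll": 0}
    - {"delta_pos": [85, 280, 0], "roll": 0}
    - {"delta_pos": [85, 280, 0], "roll": 0}
    - {"delta_pos": [85, 280, 0], "roll": 0}

```text
t: 34.4
tcp_pos: [0.4856, 0.0162, 0.2247]
tool_rot: [-179.8, -0.0, 78.2]
force: [-0.1, 0.1, -0.1]
gripper_width: 0.0848
gripper_force: 0.0
```

Emit:
drive_tool:
  targets:
    - {"delta_pos": [12, 37, 0], "roll": 0}
    - {"delta_pos": [12, 37, -50], "roll": 0}
    - {"delta_pos": [12, 37, -100], "roll": 0}
    - {"delta_pos": [12, 37, -140], "roll": 0}
    - {"delta_pos": [12, 37, -165], "roll": 0}

```text
t: 35.02
tcp_pos: [0.4954, 0.0509, 0.0574]
tool_rot: [-179.6, 0.0, 78.1]
force: [-1.2, -1.4, 0.2]
gripper_width: 0.0853
gripper_force: 0.0
```

Run:
```python
from h import *
c=wrist();s=bot.read_state();print(s["tcp_pos"].round(4))
h=cv2.cvtColor(c["img"],cv2.COLOR_RGB2HSV);m=((h[...,0]>60)&(h[...,0]<85)&(h[...,1]>150)&(h[...,2]>40)).astype(np.uint8)
cn=max(cv2.findContours(m,0,2)[0],key=cv2.contourArea);P=np.array([atz(c,q,.050)[:2] for q in cn[:,0,:]])*1000
print(cv2.minEnclosingCircle(P.astype(np.float32)),P.min(0),P.max(0))
for r in bot.pinpoint("spool_mid","wrist"): 
    q=np.array(r["xy"])*[512,384];print(r["score"],q,atz(c,q,.027).round(4))
```

```text
[0.4936 0.051  0.055 ]
((499.79705810546875, 54.03174591064453), 35.231712341308594) [469.56999104  18.9960818 ] [528.9122732  89.0425682]
0.72 [257.0752 227.4048] [0.4992 0.0489 0.027 ]
```

Emit:
drive_tool:
  targets:
    - {"delta_pos": [0, 0, 0], "roll": 0}
    - {"delta_pos": [0, 0, 0], "roll": 0}

```text
t: 35.38
tcp_pos: [0.4993, 0.0503, 0.0624]
tool_rot: [179.9, -0.0, 78.1]
force: [0.0, 0.5, -0.4]
gripper_width: 0.0855
gripper_force: 0.0
```

Emit:
drive_tool:
  targets:
    - {"delta_pos": [0, 0, -20], "roll": 0}
    - {"delta_pos": [0, 0, -36], "roll": 0}
    - {"delta_pos": [0, 0, -45], "roll": 0}
    - {"delta_pos": [0, 0, -45], "roll": 0}

```text
t: 35.88
tcp_pos: [0.4978, 0.0505, 0.0158]
tool_rot: [-179.9, 0.0, 78.1]
force: [0.2, 0.4, 0.1]
gripper_width: 0.0854
gripper_force: 0.0
```

Emit:
drive_tool:
  targets:
    - {"delta_pos": [0, 0, 0], "roll": 0}
    - {"delta_pos": [0, 0, 0], "roll": 0}
    - {"delta_pos": [0, 0, 0], "roll": 0}
    - {"delta_pos": [0, 0, 0], "roll": 0}
  claw: 0

```text
t: 36.38
tcp_pos: [0.4989, 0.0504, 0.0177]
tool_rot: [179.9, 0.0, 78.1]
force: [-3.8, 0.6, 9.7]
gripper_width: 0.0543
gripper_force: 60.9
```

Emit:
drive_tool:
  targets:
    - {"delta_pos": [0, 0, 10], "roll": 0}
    - {"delta_pos": [0, 0, 30], "roll": 0}
    - {"delta_pos": [0, 0, 50], "roll": 0}
    - {"delta_pos": [0, 5, 60], "roll": 0}
    - {"delta_pos": [0, 25, 60], "roll": 0}

```text
t: 37.0
tcp_pos: [0.4991, 0.0753, 0.0774]
tool_rot: [179.9, -0.0, 78.1]
force: [0.2, 0.6, -3.1]
gripper_width: 0.0539
gripper_force: 63.5
```

Emit:
drive_tool:
  targets:
    - {"delta_pos": [0, 40, 0], "roll": 0}
    - {"delta_pos": [10, 80, 0], "roll": 0}
    - {"delta_pos": [25, 115, 0], "roll": 0}
    - {"delta_pos": [40, 140, 0], "roll": 0}
    - {"delta_pos": [45, 152, 0], "roll": 0}

```text
t: 37.62
tcp_pos: [0.5434, 0.2289, 0.076]
tool_rot: [-180.0, -0.0, 78.2]
force: [0.3, -0.4, -2.6]
gripper_width: 0.0538
gripper_force: 63.6
```

Emit:
drive_tool:
  targets:
    - {"delta_pos": [0, 0, 0], "roll": 0}
    - {"delta_pos": [0, 0, -20], "roll": 0}
    - {"delta_pos": [0, 0, -38], "roll": 0}
    - {"delta_pos": [0, 0, -50], "roll": 0}
    - {"delta_pos": [0, 0, -50], "roll": 0}

```text
t: 38.25
tcp_pos: [0.5419, 0.2268, 0.0244]
tool_rot: [-179.8, 0.1, 78.1]
force: [0.2, 0.1, -1.7]
gripper_width: 0.0541
gripper_force: 63.6
```

Emit:
drive_tool:
  targets:
    - {"delta_pos": [0, 0, -3], "roll": 0}
    - {"delta_pos": [0, 0, -6], "roll": 0}
    - {"delta_pos": [0, 0, -8], "roll": 0}
    - {"delta_pos": [0, 0, -8], "roll": 0}

```text
t: 38.75
tcp_pos: [0.544, 0.2276, 0.0198]
tool_rot: [179.9, -0.0, 78.2]
force: [-2.3, -0.9, 7.1]
gripper_width: 0.0543
gripper_force: 63.9
```

Emit:
drive_tool:
  targets:
    - {"delta_pos": [0, 0, 0], "roll": 0}
    - {"delta_pos": [0, 0, 0], "roll": 0}
    - {"delta_pos": [0, 0, 0], "roll": 0}
    - {"delta_pos": [0, 0, 0], "roll": 0}
    - {"delta_pos": [0, 0, 8], "roll": 0}
  claw: 1

```text
t: 39.38
tcp_pos: [0.5426, 0.2273, 0.0258]
tool_rot: [-179.9, 0.0, 78.1]
force: [1.4, 0.4, -0.3]
gripper_width: 0.0855
gripper_force: 0.0
```

Emit:
drive_tool:
  targets:
    - {"delta_pos": [0, 0, 40], "roll": 0}
    - {"delta_pos": [0, 0, 90], "roll": 0}
    - {"delta_pos": [0, 0, 145], "roll": 0}
    - {"delta_pos": [0, 0, 195], "roll": 0}
    - {"delta_pos": [0, 0, 215], "roll": 0}

```text
t: 40.0
tcp_pos: [0.5449, 0.2279, 0.2462]
tool_rot: [179.6, -0.2, 78.1]
force: [-0.1, -0.1, -1.4]
gripper_width: 0.0858
gripper_force: 0.0
```

Emit:
drive_tool:
  targets:
    - {"delta_pos": [8, -20, 0], "roll": 10}
    - {"delta_pos": [18, -50, 0], "roll": 20}
    - {"delta_pos": [30, -80, 0], "roll": 30}
    - {"delta_pos": [42, -110, 0], "roll": 40}
    - {"delta_pos": [52, -135, 0], "roll": 50}

```text
t: 40.62
tcp_pos: [0.5957, 0.0913, 0.2419]
tool_rot: [180.0, 0.0, 128.4]
force: [0.1, 0.6, -0.3]
gripper_width: 0.0857
gripper_force: 0.0
```

Emit:
drive_tool:
  targets:
    - {"delta_pos": [6, -14, 0], "roll": 10}
    - {"delta_pos": [6, -14, 0], "roll": 20}
    - {"delta_pos": [6, -14, 0], "roll": 30}
    - {"delta_pos": [6, -14, 0], "roll": 40}
    - {"delta_pos": [6, -14, 0], "roll": 40}

```text
t: 41.25
tcp_pos: [0.6013, 0.0785, 0.2418]
tool_rot: [180.0, 0.0, 168.0]
force: [-0.4, -0.3, -0.4]
gripper_width: 0.0855
gripper_force: 0.0
```

Run:
```python
from h import *
bot.capture("top");ct=bot.capture("top")
c=wrist();s=bot.read_state();print(s["tcp_pos"].round(4),s["tool_rot"].round(1));save(c,"w9.png")
for n,cc in(("wrist",c),("top",ct)):
 for t,z in(("glue_bottle_mid",.0805),("solvent_can_mid",.0675),("spool_mid",.029)):
  for r in bot.pinpoint(t,n): 
    q=np.array(r["xy"])*[512,384];print(n,t,round(r["score"],2),q.round(1),atz(cc,q,z).round(4))
h=cv2.cvtColor(c["img"],cv2.COLOR_RGB2HSV); m=(((h[...,0]<8)|(h[...,0]>172))&(h[...,1]>150)&(h[...,2]>90)).astype(np.uint8);m[250:]=0
print((proj(c,[.6018,.0784,.108])),proj(c,[.6018,.0784,.157]))
```

```text
[0.6013 0.0785 0.2415] [180.   0. 168.]
wrist glue_bottle_mid 0.89 [249.4 177.8] [0.602  0.0757 0.0805]
wrist solvent_can_mid 0.65 [164.5 175. ] [ 0.5816 -0.0186  0.0675]
wrist spool_mid 0.92 [366.1  96. ] [0.5468 0.2277 0.029 ]
top glue_bottle_mid 0.73 [243.8 142.7] [0.6054 0.0932 0.0805]
top glue_bottle_mid 0.58 [187. 227.] [0.3255 0.2845 0.0805]
top solvent_can_mid 0.48 [274.2 147.1] [ 0.5915 -0.0094  0.0675]
top spool_mid 0.66 [206.6 159.5] [0.5587 0.2241 0.029 ]
[251.79879243 183.68961246] [251.86180793 199.04090562]
```

View pics/w9.png

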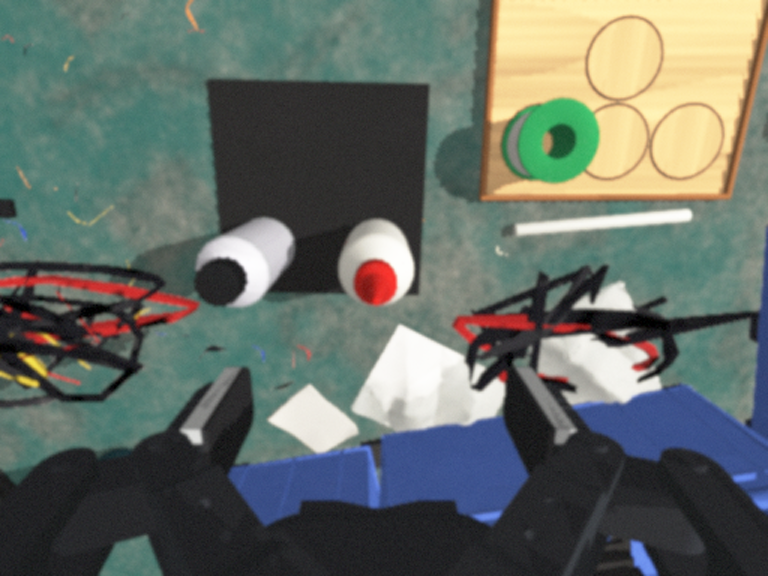

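Spool is back on its ring (558,140), and bottle (377,270) and can stand upright. Bottle next.

Emit:
drive_tool:
  targets:
    - {"delta_pos": [0, 0, -40], "roll": 0}
    - {"delta_pos": [0, 0, -75], "roll": 0}
    - {"delta_pos": [0, 0, -105], "roll": 0}
    - {"delta_pos": [0, 0, -125], "roll": 0}
    - {"delta_pos": [0, 0, -132], "roll": 0}

```text
t: 42.32
tcp_pos: [0.6007, 0.0785, 0.1081]
tool_rot: [-180.0, -0.1, 168.1]
force: [0.3, -0.7, -0.1]
gripper_width: 0.0856
gripper_force: 0.0
```

Emit:
drive_tool:
  targets:
    - {"delta_pos": [0, 0, 0], "roll": 0}
    - {"delta_pos": [0, 0, 0], "roll": 0}
    - {"delta_pos": [0, 0, 0], "roll": 0}
    - {"delta_pos": [0, 0, 0], "roll": 0}
    - {"delta_pos": [0, 0, 0], "roll": 0}
  claw: 0

```text
t: 42.95
tcp_pos: [0.6022, 0.0782, 0.1106]
tool_rot: [180.0, 0.1, 168.1]
force: [-0.0, -1.3, 6.4]
gripper_width: 0.0243
gripper_force: 58.4
```

Emit:
drive_tool:
  targets:
    - {"delta_pos": [0, 0, 8], "roll": 0}
    - {"delta_pos": [0, 0, 25], "roll": 0}
    - {"delta_pos": [0, 0, 55], "roll": 0}
    - {"delta_pos": [0, 0, 80], "roll": 0}
    - {"delta_pos": [0, 0, 90], "roll": 0}

```text
t: 43.58
tcp_pos: [0.6023, 0.0785, 0.2019]
tool_rot: [180.0, 0.2, 168.1]
force: [-0.1, -0.1, -2.9]
gripper_width: 0.0242
gripper_force: 58.5
```

Emit:
drive_tool:
  targets:
    - {"delta_pos": [-2, 15, 0], "roll": 0}
    - {"delta_pos": [-6, 45, 0], "roll": 0}
    - {"delta_pos": [-10, 80, 0], "roll": 0}
    - {"delta_pos": [-14, 115, 0], "roll": 0}
    - {"delta_pos": [-18, 150, 0], "roll": 0}

```text
t: 44.2
tcp_pos: [0.5817, 0.2304, 0.1975]
tool_rot: [-180.0, -0.2, 168.2]
force: [0.3, 0.9, -2.0]
gripper_width: 0.0241
gripper_force: 58.5
```

Emit:
drive_tool:
  targets:
    - {"delta_pos": [-4, 35, 0], "roll": 0}
    - {"delta_pos": [-8, 68, 0], "roll": 0}
    - {"delta_pos": [-12, 95, 0], "roll": 0}
    - {"delta_pos": [-14, 113, 0], "roll": 0}
    - {"delta_pos": [-15, 120, 0], "roll": 0}

```text
t: 44.82
tcp_pos: [0.5674, 0.3495, 0.1982]
tool_rot: [-179.9, -0.1, 168.2]
force: [0.7, -0.8, -1.9]
gripper_width: 0.0245
gripper_force: 58.5
```

Emit:
drive_tool:
  targets:
    - {"delta_pos": [0, 0, -20], "roll": 0}
    - {"delta_pos": [0, 0, -45], "roll": 0}
    - {"delta_pos": [0, 0, -65], "roll": 0}
    - {"delta_pos": [0, 0, -78], "roll": 0}
    - {"delta_pos": [0, 0, -83], "roll": 0}

```text
t: 45.45
tcp_pos: [0.568, 0.3479, 0.115]
tool_rot: [-179.9, -0.1, 168.1]
force: [-0.0, 0.8, -1.4]
gripper_width: 0.0246
gripper_force: 58.5
```

Emit:
drive_tool:
  targets:
    - {"delta_pos": [0, 0, -2], "roll": 0}
    - {"delta_pos": [0, 0, -4], "roll": 0}
    - {"delta_pos": [0, 0, -5], "roll": 0}
    - {"delta_pos": [0, 0, -5], "roll": 0}

```text
t: 45.95
tcp_pos: [0.5691, 0.3487, 0.1127]
tool_rot: [179.9, 0.1, 168.1]
force: [-0.7, -1.7, 3.9]
gripper_width: 0.0244
gripper_force: 59.3
```

Emit:
drive_tool:
  targets:
    - {"delta_pos": [0, 0, 0], "roll": 0}
    - {"delta_pos": [0, 0, 0], "roll": 0}
    - {"delta_pos": [0, 0, 0], "roll": 0}
    - {"delta_pos": [0, 0, 0], "roll": 0}
    - {"delta_pos": [0, 0, 15], "roll": 0}
  claw: 1

```text
t: 46.58
tcp_pos: [0.5672, 0.348, 0.1252]
tool_rot: [-179.9, -0.2, 168.1]
force: [-0.8, 0.2, -0.7]
gripper_width: 0.0853
gripper_force: 0.0
```

Emit:
drive_tool:
  targets:
    - {"delta_pos": [0, 0, 40], "roll": 0}
    - {"delta_pos": [0, 0, 80], "roll": 0}
    - {"delta_pos": [0, 0, 110], "roll": 0}
    - {"delta_pos": [0, -20, 125], "roll": 0}
    - {"delta_pos": [0, -70, 125], "roll": 0}

```text
t: 47.2
tcp_pos: [0.5687, 0.2783, 0.2531]
tool_rot: [179.9, 0.2, 168.3]
force: [0.3, -0.1, 0.6]
gripper_width: 0.0856
gripper_force: 0.0
```

Emit:
drive_tool:
  targets:
    - {"delta_pos": [9, -298, 0], "roll": 0}
    - {"delta_pos": [9, -298, 0], "roll": 0}
    - {"delta_pos": [9, -298, 0], "roll": 0}
    - {"delta_pos": [9, -298, 0], "roll": 0}
    - {"delta_pos": [9, -298, 0], "roll": 0}

```text
t: 47.82
tcp_pos: [0.5761, -0.0231, 0.251]
tool_rot: [-180.0, -0.0, 168.0]
force: [1.6, 0.2, 0.5]
gripper_width: 0.0856
gripper_force: 0.0
```

Emit:
drive_tool:
  targets:
    - {"delta_pos": [0, 0, -20], "roll": 0}
    - {"delta_pos": [0, 0, -50], "roll": 0}
    - {"delta_pos": [0, 0, -80], "roll": 0}
    - {"delta_pos": [0, 0, -80], "roll": 0}
    - {"delta_pos": [0, 0, -80], "roll": 0}

```text
t: 48.45
tcp_pos: [0.5775, -0.0201, 0.1723]
tool_rot: [-180.0, 0.1, 168.1]
force: [0.9, 0.1, -0.1]
gripper_width: 0.0853
gripper_force: 0.0
```

Run:
```python
from h import *
ct=bot.capture("side")
c=wrist();s=bot.read_state();print(s["tcp_pos"].round(4))
for n,cc in(("wrist",c),("side",ct)):
 for t,z in(("solvent_can_mid",.0675),("glue_bottle_mid",.0825)):
  for r in bot.pinpoint(t,n): 
    q=np.array(r["xy"])*[512,384];print(n,t,round(r["score"],2),q.round(1),atz(cc,q,z).round(4))
```

```text
[ 0.5782 -0.02    0.173 ]
side solvent_can_mid 0.95 [223.4 172.3] [ 0.5809 -0.0099  0.0675]
side glue_bottle_mid 0.95 [262.7 256.4] [0.3315 0.2817 0.0825]
side glue_bottle_mid 0.86 [160.4 244.8] [0.5693 0.3446 0.0825]
```

Emit:
drive_tool:
  targets:
    - {"delta_pos": [0, 0, -30], "roll": 0}
    - {"delta_pos": [0, 0, -60], "roll": 0}
    - {"delta_pos": [0, 0, -90], "roll": 0}
    - {"delta_pos": [0, 0, -105], "roll": 0}
    - {"delta_pos": [0, 0, -105], "roll": 0}

```text
t: 49.38
tcp_pos: [0.5767, -0.0193, 0.0656]
tool_rot: [180.0, -0.1, 168.2]
force: [-0.0, 0.5, -0.1]
gripper_width: 0.0854
gripper_force: 0.0
```

Emit:
drive_tool:
  targets:
    - {"delta_pos": [0, 0, 0], "roll": 0}
    - {"delta_pos": [0, 0, 0], "roll": 0}
    - {"delta_pos": [0, 0, 0], "roll": 0}
    - {"delta_pos": [0, 0, 0], "roll": 0}
    - {"delta_pos": [0, 0, 0], "roll": 0}
  claw: 0

```text
t: 50.0
tcp_pos: [0.5785, -0.0196, 0.0679]
tool_rot: [180.0, 0.2, 168.1]
force: [-0.3, 1.7, 7.1]
gripper_width: 0.048
gripper_force: 62.1
```

Emit:
drive_tool:
  targets:
    - {"delta_pos": [0, 0, 15], "roll": 0}
    - {"delta_pos": [0, 0, 45], "roll": 0}
    - {"delta_pos": [0, 0, 80], "roll": 0}
    - {"delta_pos": [0, 0, 100], "roll": 0}
    - {"delta_pos": [0, 0, 100], "roll": 0}

```text
t: 50.62
tcp_pos: [0.5786, -0.0199, 0.1688]
tool_rot: [-180.0, 0.3, 168.1]
force: [-0.4, 0.7, -1.7]
gripper_width: 0.0481
gripper_force: 62.2
```

Emit:
drive_tool:
  targets:
    - {"delta_pos": [-10, 15, 0], "roll": 0}
    - {"delta_pos": [-25, 50, 0], "roll": 0}
    - {"delta_pos": [-40, 95, 0], "roll": 0}
    - {"delta_pos": [-54, 140, 0], "roll": 0}
    - {"delta_pos": [-66, 185, 0], "roll": 0}

```text
t: 51.25
tcp_pos: [0.5085, 0.1674, 0.1646]
tool_rot: [-180.0, -0.2, 168.1]
force: [0.5, 1.1, -1.2]
gripper_width: 0.0484
gripper_force: 62.2
```

Emit:
drive_tool:
  targets:
    - {"delta_pos": [-8, 45, 0], "roll": 0}
    - {"delta_pos": [-13, 85, 0], "roll": 0}
    - {"delta_pos": [-17, 115, 0], "roll": 0}
    - {"delta_pos": [-18, 130, 0], "roll": 0}
    - {"delta_pos": [-18, 133, 0], "roll": 0}

```text
t: 51.88
tcp_pos: [0.4922, 0.2989, 0.1653]
tool_rot: [-179.9, -0.1, 168.2]
force: [1.0, -0.1, -1.6]
gripper_width: 0.0483
gripper_force: 62.3
```

Emit:
drive_tool:
  targets:
    - {"delta_pos": [0, 0, -25], "roll": 0}
    - {"delta_pos": [0, 0, -55], "roll": 0}
    - {"delta_pos": [0, 0, -75], "roll": 0}
    - {"delta_pos": [0, 0, -87], "roll": 0}
    - {"delta_pos": [0, 0, -92], "roll": 0}

```text
t: 52.5
tcp_pos: [0.4933, 0.2977, 0.0737]
tool_rot: [-180.0, -0.0, 168.1]
force: [-0.2, 0.8, -1.0]
gripper_width: 0.0483
gripper_force: 62.3
```

Emit:
drive_tool:
  targets:
    - {"delta_pos": [0, 0, -3], "roll": 0}
    - {"delta_pos": [0, 0, -5], "roll": 0}
    - {"delta_pos": [0, 0, -6], "roll": 0}
    - {"delta_pos": [0, 0, -6], "roll": 0}

```text
t: 53.0
tcp_pos: [0.4941, 0.2986, 0.0699]
tool_rot: [180.0, 0.1, 168.2]
force: [-2.7, -1.6, 5.1]
gripper_width: 0.0481
gripper_force: 63.0
```

Emit:
drive_tool:
  targets:
    - {"delta_pos": [0, 0, 0], "roll": 0}
    - {"delta_pos": [0, 0, 0], "roll": 0}
    - {"delta_pos": [0, 0, 0], "roll": 0}
    - {"delta_pos": [0, 0, 0], "roll": 0}
    - {"delta_pos": [0, 0, 10], "roll": 0}
  claw: 1

```text
t: 53.62
tcp_pos: [0.4926, 0.2982, 0.0777]
tool_rot: [-179.9, -0.1, 168.1]
force: [0.4, -0.6, 0.7]
gripper_width: 0.0851
gripper_force: 0.0
```

Emit:
drive_tool:
  targets:
    - {"delta_pos": [0, 0, 30], "roll": 0}
    - {"delta_pos": [0, 0, 80], "roll": 0}
    - {"delta_pos": [0, 0, 140], "roll": 0}
    - {"delta_pos": [0, 0, 200], "roll": 0}
    - {"delta_pos": [0, 0, 260], "roll": 0}

```text
t: 54.25
tcp_pos: [0.4929, 0.2984, 0.3412]
tool_rot: [180.0, 0.1, 168.1]
force: [1.1, 0.4, 0.9]
gripper_width: 0.0852
gripper_force: 0.0
```

Emit:
drive_tool:
  targets:
    - {"delta_pos": [6, -17, 42], "roll": 0}
    - {"delta_pos": [6, -17, 42], "roll": 0}
    - {"delta_pos": [6, -17, 42], "roll": 0}
    - {"delta_pos": [6, -17, 42], "roll": 0}
    - {"delta_pos": [6, -17, 42], "roll": 0}

```text
t: 54.88
tcp_pos: [0.4988, 0.2815, 0.3789]
tool_rot: [-179.9, -0.1, 168.2]
force: [-1.1, 0.4, -0.5]
gripper_width: 0.0854
gripper_force: 0.0
```

Run:
```python
from h import *
c=wrist();save(c,"w10.png");s=bot.read_state();print(s["tcp_pos"].round(4))
for t,z in(("solvent_can_mid",.0695),("glue_bottle_mid",.0825),("spool_mid",.029)):
  for r in bot.pinpoint(t,"wrist"): 
    q=np.array(r["xy"])*[512,384];print(t,round(r["score"],2),q.round(1),atz(c,q,z).round(4))
```

```text
[0.4989 0.2816 0.3791]
solvent_can_mid 0.61 [263.6 153.9] [0.5011 0.2999 0.0695]
glue_bottle_mid 0.96 [301.2 193. ] [0.5731 0.3466 0.0825]
glue_bottle_mid 0.61 [219.8  34. ] [0.3249 0.2733 0.0825]
spool_mid 0.91 [230.6 181.7] [0.5443 0.2332 0.029 ]
```

View pics/w10.png

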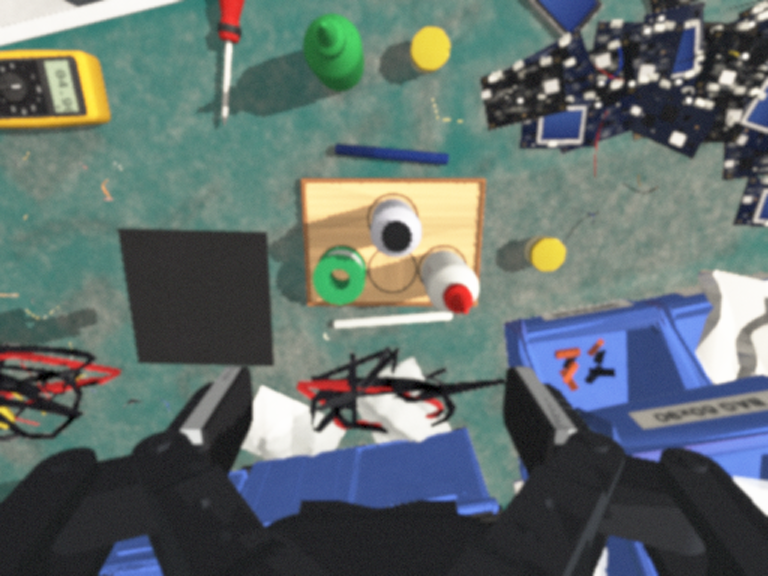

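The picture matches the first wrist view: can, spool and bottle sit within 1–2 px of where they were relative to the tray. The jar is on the coaster and the arm is clear. Handing in.

```bash
python3 -c "
from cell import bot
print(bot.finish_job())"
```

```text
the job is handed in; nothing more can be done
None
```

The job is handed in at about 55 s, though the hand-in call returned no verdict: the jar stands about 2 mm from the coaster's centre, and the bottle, can and spool are back upright on their starting rings, within 1–2 px of the first wrist view.

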